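# Stack the pantry tins by colour on their trays

## Robot

A 6-joint arm with a two-finger parallel gripper is mounted at the origin on the work surface. World frame = base frame: x ahead of the robot, y to its left, z up, the work surface at z = 0. Lengths are in m, angles in rad, forces in N, time in s.
With the tool pointing down it reaches from about 0.35 to 0.775 m from the base axis. Payload 7.3 kg.
Tool frame: the origin (TCP) lies midway between the tips of the shut fingers; the grasp point (between the pads) lies 19 mm behind it; z points along the fingers, y is the direction in which the jaws open and shut (so a half turn about z gives the same grasp; the last joint's range is limited). The gripper opens to 92 mm and grips with 3 to 60 N. Pads are 19 mm wide; open, the fingers measure 130 mm over their backs; the gripper's body (75 mm by 190 mm) begins 47 mm behind the grasp point.
Start: joints at [-1.432, 0.342, 1.524, -0, 1.275, -0.146], TCP at [0.148, -0.504, 0.227] pointing down, gripper open.
Joint ranges: [-2.53, 2.53], [-0.77, 2.02], [0.04, 2.7], [-1, 4.14], [0.28, 2.66], [-3.11, 3.11]. Speed limits (rad/s): [2.57, 2.57, 3.14, 3.14, 3.14, 3.14].

## Interface

Orientations are given as [roll, pitch, yaw] about the fixed x, y, z axes, in that order (R = Rz(yaw) Ry(pitch) Rx(roll)).
In Python, from cell import robot gives the robot as it stands.
- The arm moves only by the shell command python3 -m crank 'ROWS' [FORCE]. ROWS is a JSON object of lists of equal length, an entry for each row: "claw": the opening, from 0 (shut) to 1 (fully open); "delta_pos": the shift along the tool's x, y, z in units of 25 mm (1.0 is 25 mm), a list of three; "roll": the turn about the tool's z in units of 6 degrees (1.0 is 6 degrees). In form: {"claw": [claw, ...], "delta_pos": [[dx, dy, dz], ...], "roll": [roll, ...]}. A call has exactly 8 rows; each row is the pose to reach, as a shift and turn from the pose commanded when the call began, along the tool's axes at that moment; what a row does not reach only later rows make up. A row lasts 1/12 s, in which the tool goes at most 41.7 mm and 7.16 degrees, less where a joint would pass 70% of its speed; a pose out of reach is approached as far as the arm can. A call with a gripper value outside its range is refused whole. The fingers move at their own pace and stop on an object; FORCE is the grip in N (left out, the last holds). Time passes only in rows, so rows that repeat a pose let the fingers close, or fill a call up. It gives the time, the measured TCP pose, the force and the opening at its end, in the units of the state.
- robot.observe(): the state, without advancing time (a new reading comes with each control period).
- robot.read_camera(name): name is "scene" or "top" or "wrist"; returns a dict with "color" (480x640x3 uint8, blue, green, red), "fx", "fy", "cx", "cy" (pixels), "rvec" (rotation vector, rad) and "tvec" (3), from world to camera coordinates, as OpenCV has them; the wrist camera has in their place "hand_eye" (4x4, takes a point from camera to tool coordinates, whose origin is the TCP and whose axes are the flange's). Camera axes: x right, y down, z forward; pixel columns grow to the right and rows downward; lengths in m; the calibration is good to about 2 mm. A picture is of the moment at which its call begins: read the wrist's pose just before it. There is no depth.
- robot.hand_in(): hands the job in, once; it reports no verdict.
The state is a dict: "time": time; "qpos": joint angles; "qvel": joint speeds; "joint_efforts": joint torques, N m; "tool_pos": TCP position; "tool_rot": TCP orientation; "contact_force": force on the tool from outside, world axes, zero at the start; "torque": the same for the moment, N m; "opening": finger opening in m.
Only numpy, scipy, OpenCV 4.12 (cv2) and the standard library are available. Lean on these libraries where they do the work, as an engineer would, in place of code of your own. Each camera call takes 0.05 s, during which the arm holds its last target.

## Task

Put away the red and the green storage tins: stand each large tin on the round tray of its own colour, wholly on the tray, and then stand the small tin of the same colour centred on top of it. Keep the tins upright and set them down without dropping them, and leave the yellow tin, the spice jar and the steel bowl where they are.

Things in the scene. Friction and masses are not known exactly. Their poses are not given: they have to be found in the camera images.
- large_red: large red storage tin: a closed upright cylinder, 60 mm diameter, 75 mm tall, 0.2 to 0.42 kg, flat red lid, white paper band and thin steel rings round the side; loose, rigid, stands on the counter at the start. Origin at the centre of its underside, z up along its axis; its yaw means nothing.
- small_red: small red storage tin: a closed upright cylinder, 48 mm diameter, 50 mm tall, 0.11 to 0.23 kg, flat red lid, white paper band and thin steel rings round the side; loose, rigid, stands on the counter at the start. Origin at the centre of its underside, z up along its axis; its yaw means nothing.
- large_green: large green storage tin: a closed upright cylinder, 60 mm diameter, 75 mm tall, 0.2 to 0.42 kg, flat green lid, white paper band and thin steel rings round the side; loose, rigid, stands on the counter at the start. Origin at the centre of its underside, z up along its axis; its yaw means nothing.
- small_green: small green storage tin: a closed upright cylinder, 48 mm diameter, 50 mm tall, 0.11 to 0.23 kg, flat green lid, white paper band and thin steel rings round the side; loose, rigid, stands on the counter at the start. Origin at the centre of its underside, z up along its axis; its yaw means nothing.
- tray_red: red round tray: a flat disc without a rim, 96 mm diameter, 10 mm thick, red top, pale wooden edge, fixed to the counter. Origin at the centre of its underside, so its top is 10 mm above the origin; z up.
- tray_green: green round tray: a flat disc without a rim, 96 mm diameter, 10 mm thick, green top, pale wooden edge, fixed to the counter. Origin at the centre of its underside, so its top is 10 mm above the origin; z up.
- large_yellow: large yellow storage tin: a closed upright cylinder, 60 mm diameter, 75 mm tall, 0.3 kg, flat yellow lid, white paper band and thin steel rings round the side; loose, rigid, stands on the counter at the start. Origin at the centre of its underside, z up along its axis; its yaw means nothing. A bystander, to be left where it is.
- spice_jar: bystander: closed amber glass spice jar with white cap and paper label, 46 mm diameter, 85 mm tall, loose. Origin at the centre of its underside, z up.
- steel_bowl: bystander: small open steel bowl, 90 mm diameter at the rim, 34 mm tall, loose. Origin at the centre of its underside, z up.

How it is judged:
By the outcome, as a careful person would: the job done as asked, in the order asked, and still so for the second after the job is handed in, with the robot touching nothing.
It also fails if it takes over 120 s, if anything falls off the work surface, if the arm or the gripper's body presses on something with over 40 N, if the wrist force passes 120 N, or if a joint passes its speed limit or range.

## Working session

There is one attempt and no reset: what is moved stays moved. The work goes in short steps, Python scripts to look and compute and a shell command to move; the robot and the scene stay as the last step left them, time stands still between calls to the robot, and variables do not carry over. Pictures are saved under pics/ and viewed, and the job is handed in when it is done.

```bash
mkdir -p pics; ls; python3 - <<'E'
from cell import robot
import cv2
s=robot.observe();print(s)
for n in("scene","top","wrist"):
    c=robot.read_camera(n);cv2.imwrite(f"pics/{n}0.png",c["color"])
    print(n,{k:v for k,v in c.items() if k!="color"})
E
```

```text
pics
{'time': 0.0, 'qpos': array([-1.43197517e+00,  3.42696101e-01,  1.52499778e+00,  2.29705578e-06,
        1.27539842e+00, -1.45940039e-01]), 'qvel': array([ 0.00068259, -0.00077367,  0.00046915, -0.00042964, -0.00094418,
       -0.00119156]), 'joint_efforts': array([ 1.32117730e-03, -4.31239271e+01, -2.44222820e+01,  7.18768453e-02,
        5.58445835e-02, -1.37068182e-04]), 'tool_pos': array([ 0.14748387, -0.50344343,  0.22606549]), 'tool_rot': array([-3.14010927e+00, -2.20254997e-04,  2.84760365e-01]), 'contact_force': array([ 0.18891126, -0.68968073, -0.12915289]), 'torque': array([0.06164513, 0.00968487, 0.06114322]), 'opening': 0.09209317738401296}
scene {'fx': 547.8871665225157, 'fy': 547.8871665225157, 'cx': 326.9611023996155, 'cy': 243.16442121740482, 'rvec': array([ 1.80363249,  1.31841653, -0.72951092]), 'tvec': array([-0.15935495, -0.22022027,  1.65061267])}
top {'fx': 608.8198403172186, 'fy': 608.8198403172186, 'cx': 321.68288064474217, 'cy': 235.2780822220865, 'rvec': array([ 2.16039939, -2.17228249,  0.13287955]), 'tvec': array([-0.0104626 ,  0.50541041,  1.24616372])}
wrist {'fx': 377.9264875143338, 'fy': 377.9264875143338, 'cx': 319.6209373150013, 'cy': 230.02840801549547, 'hand_eye': array([[ 9.72195759e-04, -9.67169489e-01, -2.54130351e-01,
         6.74242944e-02],
       [ 9.99999422e-01,  1.05711544e-03, -1.97593888e-04,
         3.77835606e-04],
       [ 4.59751897e-04, -2.54130012e-01,  9.67169957e-01,
        -1.58793659e-01],
       [ 0.00000000e+00,  0.00000000e+00,  0.00000000e+00,
         1.00000000e+00]])}
```

View pics/top0.png

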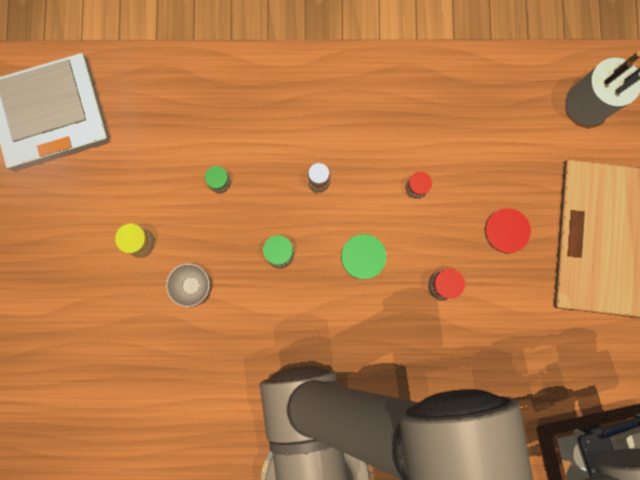

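View pics/scene0.png

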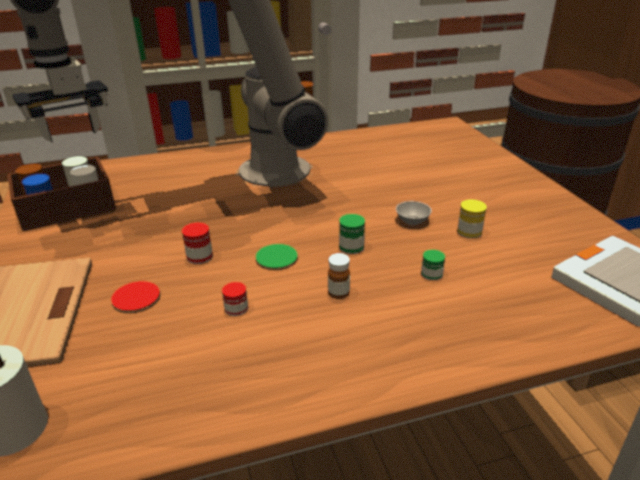

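The top view shows tin lids at roughly: large red (449,283), small red (420,183), large green (278,250), small green (217,177). The trays are at (508,230) for red and (364,256) for green. The scene view shows the same items. I'll enlarge both views to read the pixels accurately.

```bash
python3 - <<'E'
import cv2,numpy as np
def sheet(f,cs,out,h=20):
    im=cv2.imread(f);t=[]
    for(x,y)in cs:
        c=im[y-h:y+h,x-h:x+h];c=cv2.resize(c,(260,260),interpolation=cv2.INTER_CUBIC)
        k=260/(2*h)
        for d in range(0,2*h,10):
            cv2.line(c,(int(d*k),0),(int(d*k),6),(255,255,255),1);cv2.line(c,(0,int(d*k)),(6,int(d*k)),(255,255,255),1)
            cv2.putText(c,str(x-h+d),(int(d*k)+2,16),0,.35,(255,255,255),1);cv2.putText(c,str(y-h+d),(8,int(d*k)+10),0,.35,(255,255,0),1)
        t.append(c)
    cv2.imwrite(out,np.vstack([np.hstack(t[:3]),np.hstack(t[3:])]))
sheet("pics/scene0.png",[(198,240),(235,298),(136,296),(352,234),(433,264),(277,256)],"pics/s_crop.png",25)
sheet("pics/top0.png",[(449,283),(420,183),(508,230),(278,250),(217,177),(364,256)],"pics/t_crop.png",25)
E
```

```text
(no output)
```

View pics/s_crop.png

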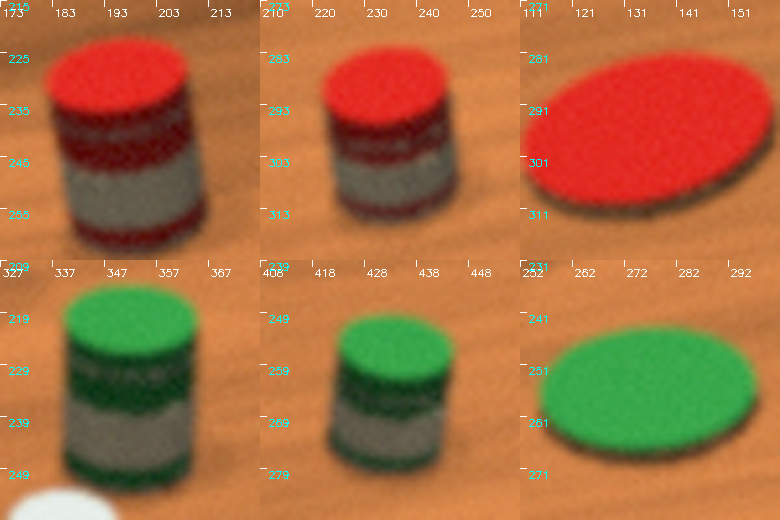

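View pics/t_crop.png

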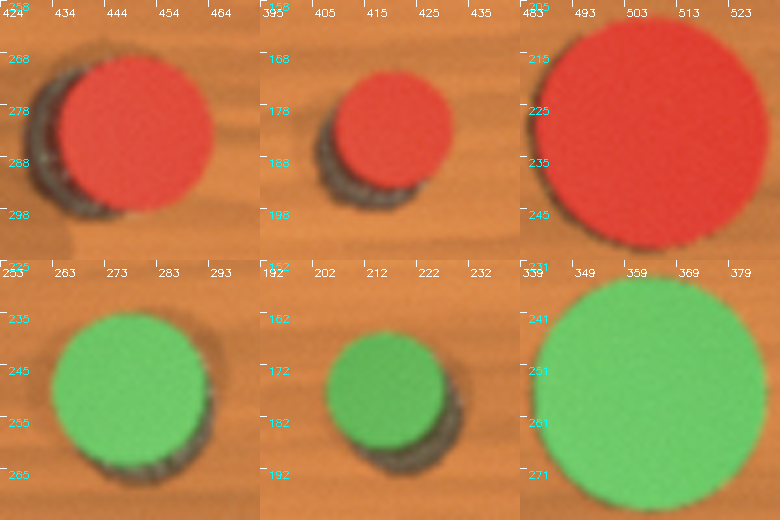

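The crops show the bright lids clearly separated from the dark sides, so thresholded centroids will be quick and subpixel.

```bash
cat > h.py <<'E'
import cv2,numpy as np
from scipy.optimize import least_squares
from scipy.spatial.transform import Rotation as Ro
from cell import robot
def K(c): return np.array([[c["fx"],0,c["cx"]],[0,c["fy"],c["cy"]],[0,0,1]])
def P(c,s=None):
    """3x4 world->pixel"""
    if "hand_eye" in c:
        T=np.eye(4);T[:3,:3]=Ro.from_euler("xyz",s["tool_rot"]).as_matrix();T[:3,3]=s["tool_pos"]
        M=np.linalg.inv(T@c["hand_eye"])
        return K(c)@M[:3]
    return K(c)@np.hstack([cv2.Rodrigues(c["rvec"])[0],c["tvec"].reshape(3,1)])
def blob(im,xy,col,h=40):
    b,g,r=[im[...,i].astype(int) for i in range(3)]
    m=(r>150)&(g<100)&(b<100) if col=="red" else (g>130)&(r<140)&(g>r+50)
    if col=="red": m=(r>180)&(r>g+110)&(abs(g-b)<40)
    n,l,st,ce=cv2.connectedComponentsWithStats(m.astype(np.uint8),connectivity=4)
    d=[np.hypot(*(ce[i]-xy)) if st[i,4]>60 else 1e9 for i in range(1,n)]
    i=int(np.argmin(d))+1
    return ce[i],st[i]
def tri(Ps,us):
    X=cv2.triangulatePoints(Ps[0],Ps[1],np.array(us[0],float).reshape(2,1),np.array(us[1],float).reshape(2,1)).ravel()
    return X[:3]/X[3]
def onplane(Pm,u,z):
    # pixel -> world at height z
    H=np.column_stack([Pm[:,0],Pm[:,1],Pm[:,2]*z+Pm[:,3]])
    w=np.linalg.solve(H,[u[0],u[1],1]);return w[:2]/w[2]
def proj(Pm,X): w=Pm@np.append(X,1);return w[:2]/w[2]
E
python3 - <<'E'
from h import *
ct=robot.read_camera("top");cs=robot.read_camera("scene")
Pt,Ps=P(ct),P(cs)
it,isc=ct["color"],cs["color"]
D={"LR":("red",(449,283),(196,229),.075),"SR":("red",(420,183),(235,290),.05),"TR":("red",(508,230),(136,296),.01),
"LG":("green",(278,250),(352,221),.075),"SG":("green",(217,177),(433,257),.05),"TG":("green",(364,256),(277,256),.01)}
np.set_printoptions(precision=4,suppress=True)
for k,(c,a,b,z) in D.items():
    u,s1=blob(it,a,c);v,s2=blob(isc,b,c)
    X=tri([Pt,Ps],[u,v])
    print(k,u,s1[2:],v,s2[2:],"tri",X,"top@z",onplane(Pt,u,z),"scene@z",onplane(Ps,v,z))
for k,u,z in(("Y",(130,238),.075),("jar",(319,173),.085),("bowl",(188,285),.034)): print(k,onplane(Pt,u,z))
E
```

```text
LR [449.8409 283.2091] [ 29  30 679] [194.861  228.7085] [ 27  14 295] tri [ 0.4022 -0.2683  0.0747] top@z [ 0.4021 -0.269 ] scene@z [ 0.4032 -0.2674]
SR [420.4158 182.324 ] [ 22  22 392] [233.5507 288.6848] [ 24  15 276] tri [ 0.6133 -0.2188  0.0488] top@z [ 0.6129 -0.2194] scene@z [ 0.6152 -0.2181]
TR [508.1399 229.8793] [  45   45 1558] [134.7348 294.9563] [  49   29 1052] tri [ 0.5174 -0.4111  0.0083] top@z [ 0.5171 -0.4112] scene@z [ 0.5201 -0.4101]
LG [277.5783 249.676 ] [ 29  29 645] [351.6483 220.1398] [ 24  13 236] tri [0.4719 0.0771 0.0726] top@z [0.4714 0.0761] scene@z [0.476  0.0767]
SG [215.7486 176.8622] [ 22  22 370] [433.7632 255.3684] [ 21  12 190] tri [0.6273 0.2081 0.0476] top@z [0.6263 0.2065] scene@z [0.6306 0.2078]
TG [363.4065 256.2288] [  44   44 1530] [276.1014 255.3819] [ 41  23 720] tri [ 0.4628 -0.101   0.007 ] top@z [ 0.4624 -0.1015] scene@z [ 0.4675 -0.101 ]
Y [0.4965 0.3729]
jar [ 0.6259 -0.0081]
bowl [0.4029 0.2632]
```

Triangulated heights are 75, 49, 73, 48 mm for the tins and 8 and 7 mm for the trays, which agrees with the text to about 3 mm. I'll work out the move to hover above the large red tin.

```bash
cat >> h.py <<'E'
def to(*p,s=None):
    s=s or robot.observe()
    R=Ro.from_euler("xyz",s["tool_rot"]).as_matrix()
    d=R.T@(np.array(p)-s["tool_pos"])/.025
    print("pos",s["tool_pos"].round(4),"rot",s["tool_rot"].round(4),"shift units",d.round(2))
def wlook(name,col=None,z=None,guess=(320,300)):
    s=robot.observe();c=robot.read_camera("wrist")
    if name: cv2.imwrite(f"pics/{name}.png",c["color"])
    Pm=P(c,s)
    if col:
        u,st=blob(c["color"],guess,col);print(col,u.round(1),st,"world@z",onplane(Pm,u,z).round(4))
    return s,c,Pm
E
python3 -c "
from h import *
to(.402,-.269,.22)"
```

```text
pos [ 0.1475 -0.5037  0.2264] rot [-3.141e+00 -1.000e-04  2.848e-01] shift units [12.41 -6.15  0.26]
```

```bash
python3 -m crank '{"claw":[1,1,1,1,1,1,1,1],"delta_pos":[[0.6,-0.3,0],[1.8,-0.9,0],[3.0,-1.5,0],[4.2,-2.1,0],[5.3,-2.6,0],[6.2,-3.1,0],[6.8,-3.3,0],[7,-3.4,0]],"roll":[0,0,0,0,0,0,0,0]}' 30 && python3 -c "
from h import *
to(.402,-.269,.22)"
```

```text
time: 0.92
tool_pos: [0.2932, -0.3716, 0.2268]
tool_rot: [3.142, -0.001, 0.287]
contact_force: [-0.1, -0.7, 0.2]
opening: 0.0913
pos [ 0.2932 -0.3716  0.2268] rot [ 3.1416e+00 -5.0000e-04  2.8730e-01] shift units [ 5.34 -2.7   0.28]
```

```bash
python3 -m crank '{"claw":[1,1,1,1,1,1,1,1],"delta_pos":[[0.6,-0.3,0],[1.7,-0.8,0],[2.9,-1.4,0],[4.1,-2.0,0],[4.9,-2.5,0.1],[5.3,-2.7,0.2],[5.3,-2.7,0.2],[5.3,-2.7,0.2]],"roll":[0,0,0,0,0,0,0,0]}' 30 && python3 -c "
from h import *
wlook('w1','red',.075)
to(.402,-.269,.22)"
```

```text
time: 1.58
tool_pos: [0.3994, -0.2716, 0.2215]
tool_rot: [-3.142, 0.001, 0.286]
contact_force: [-0.5, -0.7, -0.5]
opening: 0.0918
red [336.2 185.4] [329 179  16  13 102] world@z [ 0.4268 -0.2779]
pos [ 0.3991 -0.272   0.2216] rot [3.1414e+00 8.0000e-04 2.8450e-01] shift units [ 0.14 -0.08  0.06]
```

View pics/w1.png

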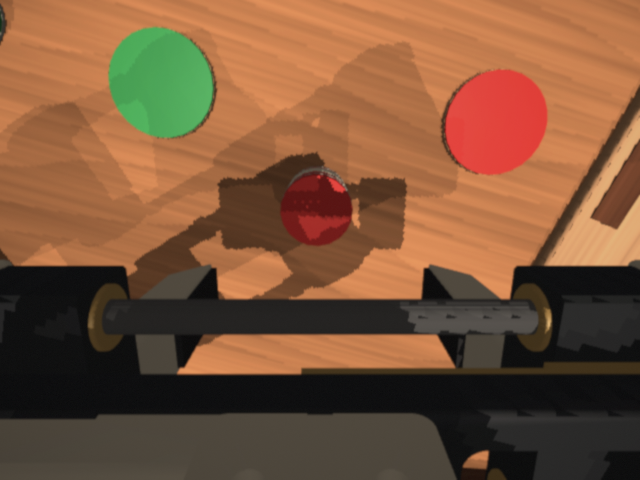

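The wrist view shows the shadowed red lid, spanning about 280–352 by 170–245, with its centre near (316,208). The trays are at (162,82) for green and (495,121) for red. I'll project these to check against the first measurements.

```bash
python3 -c "
from h import *
s,c,Pm=wlook(None)
for u,z in(((316,208),.075),((162,82),.01),((495,121),.01)): print(onplane(Pm,u,z))
"
```

```text
[ 0.4039552  -0.26783621]
[ 0.46450574 -0.10225101]
[ 0.5187493  -0.40932782]
```

All agree within 2 mm. I'll descend over the large red tin.

```bash
python3 -c "
from h import *
to(.403,-.2684,.035)"; python3 -m crank '{"claw":[1,1,1,1,1,1,1,1],"delta_pos":[[0.1,-0.05,0.3],[0.2,-0.1,1.0],[0.2,-0.1,2.0],[0.2,-0.1,3.0],[0.2,-0.1,3.9],[0.2,-0.1,4.5],[0.2,-0.1,4.9],[0.2,-0.1,5.0]],"roll":[0,0,0,0,0,0,0,0]}' 30 && python3 -c "
from h import *
wlook('w2')
to(.403,-.2684,.035)"
```

```text
pos [ 0.399  -0.2722  0.2217] rot [3.1413e+00 6.0000e-04 2.8370e-01] shift units [ 0.2  -0.1   7.47]
time: 2.35
tool_pos: [0.4024, -0.2672, 0.0946]
tool_rot: [-3.139, 0.002, 0.283]
contact_force: [-0.9, -0.5, -0.4]
opening: 0.092
pos [ 0.4028 -0.2673  0.0952] rot [-3.1392e+00  1.6000e-03  2.8350e-01] shift units [0.   0.05 2.41]
```

View pics/w2.png

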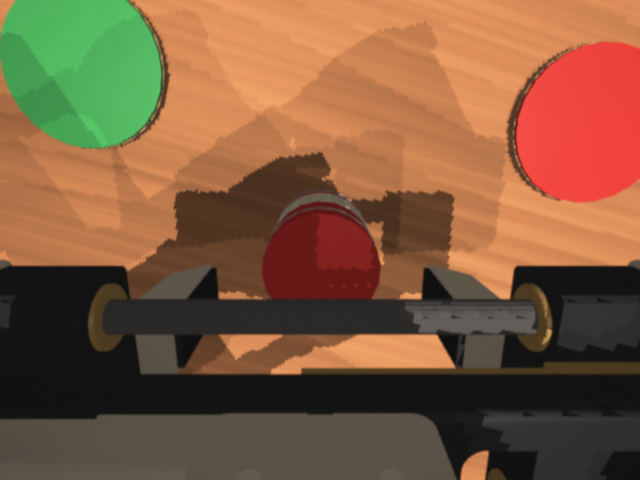

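The red lid sits centred between the jaws, spanning columns 263–380 with its centre near 321, against jaw inner edges at about 215 and 425. I'll descend and grip.

```bash
python3 -m crank '{"claw":[1,1,1,1,1,1,1,1],"delta_pos":[[0,0,0.3],[0,0,0.8],[0,0,1.4],[0,0,1.9],[0,0,2.2],[0,0,2.4],[0,0,2.4],[0,0,2.4]],"roll":[0,0,0,0,0,0,0,0]}' 30 && python3 -m crank '{"claw":[0.8,0.7,0.6,0.5,0.5,0.5,0.4,0.4],"delta_pos":[[0,0,0],[0,0,0],[0,0,0],[0,0,0],[0,0,0],[0,0,0],[0,0,0],[0,0,0]],"roll":[0,0,0,0,0,0,0,0]}' 30 
```

```text
time: 3.07
tool_pos: [0.4041, -0.2676, 0.0371]
tool_rot: [3.141, -0.0, 0.285]
contact_force: [-0.6, 0.5, -0.3]
opening: 0.0921
time: 3.73
tool_pos: [0.4039, -0.2673, 0.0369]
tool_rot: [3.141, -0.0, 0.285]
contact_force: [-0.4, 0.3, 2.7]
opening: 0.0594
```

```bash
python3 -m crank '{"claw":[0.2,0.2,0.2,0.2,0.2,0.2,0.2,0.2],"delta_pos":[[0,0,0],[0,0,0],[0,0,-0.2],[0,0,-0.6],[0,0,-1.1],[0,0,-1.5],[0,0,-1.7],[0,0,-1.8]],"roll":[0,0,0,0,0,0,0,0]}' 35 && python3 -c "
from h import *
wlook('w3')
to(.518,-.4105,.085)"
```

```text
time: 4.4
tool_pos: [0.4041, -0.2675, 0.0827]
tool_rot: [3.14, -0.001, 0.285]
contact_force: [0.1, 1.0, -4.1]
opening: 0.0597
pos [ 0.4041 -0.2675  0.0826] rot [ 3.1406e+00 -6.0000e-04  2.8480e-01] shift units [ 2.77  6.77 -0.09]
```

View pics/w3.png

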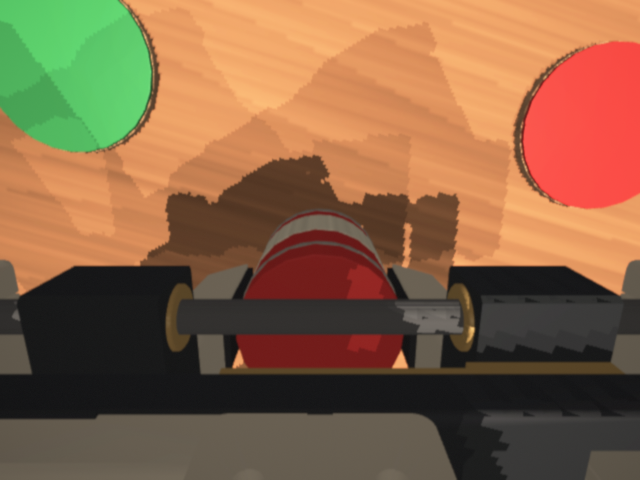

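The tin is held upright between the pads, with a load of about 4 N. I'll carry it to the red tray.

```bash
python3 -m crank '{"claw":[0.2,0.2,0.2,0.2,0.2,0.2,0.2,0.2],"delta_pos":[[0.15,0.37,0],[0.5,1.2,0],[0.9,2.3,0],[1.4,3.5,0],[1.9,4.7,0],[2.4,5.8,0],[2.65,6.5,0],[2.77,6.77,0]],"roll":[0,0,0,0,0,0,0,0]}' 35 && python3 -m crank '{"claw":[0.2,0.2,0.2,0.2,0.2,0.2,0.2,0.2],"delta_pos":[[0,0,0],[0,0,0],[0,0,0.2],[0,0,0.4],[0,0,0.6],[0,0,0.7],[0,0,0.8],[0,0,0.8]],"roll":[0,0,0,0,0,0,0,0]}' 35 && python3 -c "
from h import *
wlook('w4')
c=robot.read_camera('top');cv2.imwrite('pics/t4.png',cv2.resize(c['color'][180:280,440:580],None,fx=5,fy=5,interpolation=2))
c=robot.read_camera('scene');cv2.imwrite('pics/s4.png',cv2.resize(c['color'][200:340,60:240],None,fx=4,fy=4,interpolation=2))
to(.518,-.4105,.047)"
```

```text
time: 5.12
tool_pos: [0.5187, -0.4122, 0.0804]
tool_rot: [3.141, 0.0, 0.284]
contact_force: [-1.3, -0.2, -4.0]
opening: 0.0599
time: 5.78
tool_pos: [0.5176, -0.4099, 0.0611]
tool_rot: [-3.141, 0.001, 0.285]
contact_force: [0.6, 0.2, -3.8]
opening: 0.0595
pos [ 0.518  -0.4104  0.0619] rot [ 3.1412e+00 -2.0000e-04  2.8480e-01] shift units [-0.   0.   0.6]
```

View pics/s4.png

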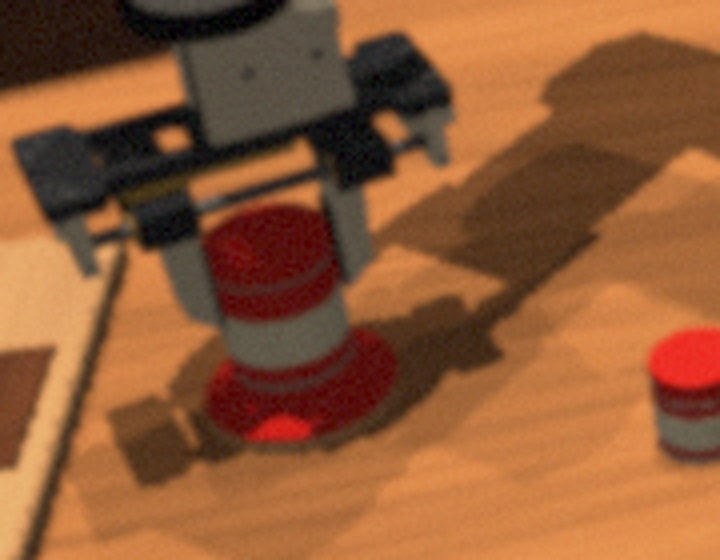

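View pics/w4.png

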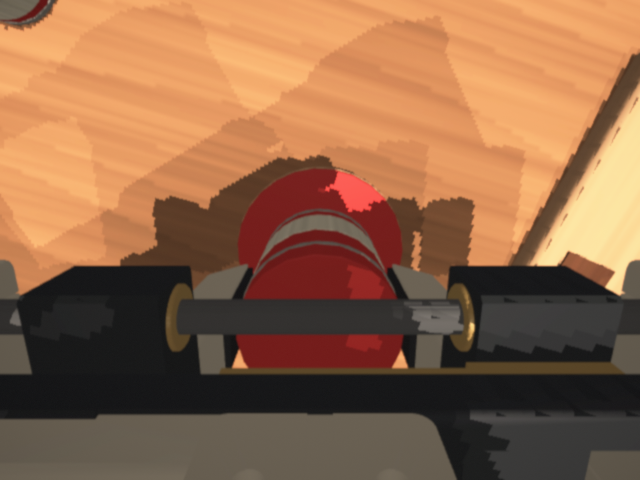

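Both views show the tin centred above the red tray: in the wrist view the tray spans columns 238–402 and the tin 237–408. I'll lower it gently.

```bash
python3 -m crank '{"claw":[0.2,0.2,0.2,0.2,0.2,0.2,0.2,0.2],"delta_pos":[[0,0,0.1],[0,0,0.2],[0,0,0.3],[0,0,0.4],[0,0,0.46],[0,0,0.5],[0,0,0.5],[0,0,0.5]],"roll":[0,0,0,0,0,0,0,0]}' 35 && python3 -m crank '{"claw":[0.2,0.2,0.2,0.2,0.2,0.2,0.2,0.2],"delta_pos":[[0,0,0.02],[0,0,0.04],[0,0,0.06],[0,0,0.08],[0,0,0.1],[0,0,0.1],[0,0,0.1],[0,0,0.1]],"roll":[0,0,0,0,0,0,0,0]}' 35
```

```text
time: 6.6
tool_pos: [0.5179, -0.4103, 0.0492]
tool_rot: [3.142, 0.0, 0.285]
contact_force: [-0.1, 1.8, -4.4]
opening: 0.06
time: 7.27
tool_pos: [0.5179, -0.4103, 0.047]
tool_rot: [3.141, -0.0, 0.285]
contact_force: [-0.8, 0.5, -0.6]
opening: 0.0593
```

```bash
python3 -m crank '{"claw":[0.2,0.2,0.2,0.2,0.2,0.2,0.2,0.2],"delta_pos":[[0,0,0.01],[0,0,0.02],[0,0,0.03],[0,0,0.04],[0,0,0.04],[0,0,0.04],[0,0,0.04],[0,0,0.04]],"roll":[0,0,0,0,0,0,0,0]}' 35 && python3 -m crank '{"claw":[0.65,0.68,0.72,0.76,0.8,0.9,1,1],"delta_pos":[[0,0,0],[0,0,0],[0,0,0],[0,0,0],[0,0,0],[0,0,0],[0,0,0],[0,0,0]],"roll":[0,0,0,0,0,0,0,0]}' 35
```

```text
time: 7.93
tool_pos: [0.518, -0.4103, 0.0469]
tool_rot: [3.141, -0.0, 0.285]
contact_force: [-3.0, 2.8, 8.2]
opening: 0.0592
time: 8.6
tool_pos: [0.5179, -0.4103, 0.0457]
tool_rot: [3.141, 0.0, 0.285]
contact_force: [-0.0, -0.8, 0.3]
opening: 0.0883
```

Released on the tray. I'll raise clear and head for the small red tin.

```bash
python3 -m crank '{"claw":[1,1,1,1,1,1,1,1],"delta_pos":[[0,0,-0.3],[0,0,-1],[0,0,-2],[0,0,-3.2],[0,0,-4.4],[0,0,-5.4],[0,0,-6],[0,0,-6]],"roll":[0,0,0,0,0,0,0,0]}' 30 && python3 -c "
from h import *
wlook('w5')
to(.614,-.219,.15)"
```

```text
time: 9.27
tool_pos: [0.5193, -0.4116, 0.201]
tool_rot: [3.134, -0.004, 0.285]
contact_force: [-0.6, -0.1, 0.1]
opening: 0.0917
pos [ 0.5186 -0.4109  0.1983] rot [ 3.1374e+00 -2.3000e-03  2.8490e-01] shift units [ 5.81 -6.3   1.92]
```

View pics/w5.png

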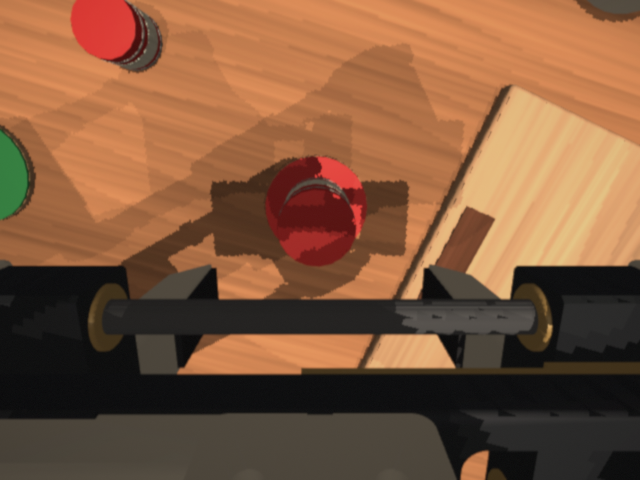

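The large red tin stands on its tray (lid about (317,227), tray about (316,208)), and the small red tin is at the upper left, near (105,28). Moving over it.

```bash
python3 -m crank '{"claw":[1,1,1,1,1,1,1,1],"delta_pos":[[0.4,-0.4,0],[1.2,-1.3,0],[2.2,-2.4,0.2],[3.3,-3.5,0.5],[4.3,-4.6,0.8],[5.2,-5.6,1],[5.6,-6.1,1],[5.8,-6.3,1]],"roll":[0,0,0,0,0,0,0,0]}' 30 && python3 -m crank '{"claw":[1,1,1,1,1,1,1,1],"delta_pos":[[0,0,0],[0,0,0],[0,0,0],[0,0,0],[0,0,0],[0,0,0],[0,0,0],[0,0,0]],"roll":[0,0,0,0,0,0,0,0]}' 30 && python3 -c "
from h import *
wlook('w6')
to(.614,-.219,.075)"
```

```text
time: 9.98
tool_pos: [0.613, -0.2144, 0.1688]
tool_rot: [-3.139, 0.003, 0.289]
contact_force: [0.3, -0.8, -0.5]
opening: 0.0919
time: 10.65
tool_pos: [0.6127, -0.2188, 0.1708]
tool_rot: [3.141, -0.0, 0.284]
contact_force: [1.0, 0.2, 0.9]
opening: 0.0916
pos [ 0.6127 -0.2186  0.1708] rot [ 3.1414 -0.      0.2845] shift units [0.04 0.03 3.83]
```

View pics/w6.png

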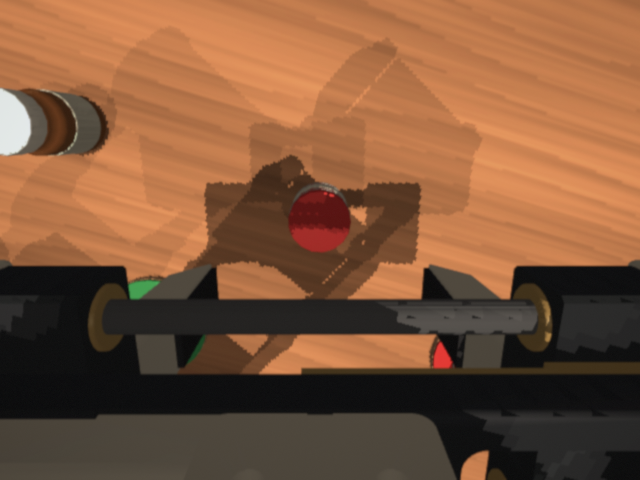

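The small red lid is centred at about (320,221), spanning 289–351 by 190–252.

```bash
python3 -c "
from h import *
s,c,Pm=wlook(None)
print(onplane(Pm,(320,221),.05), onplane(Pm,(320,221),.049))
to(.614,-.219,.018)
"
```

```text
[ 0.61392107 -0.21894186] [ 0.61369354 -0.21900939]
pos [ 0.6128 -0.2185  0.1708] rot [ 3.1414 -0.      0.2846] shift units [0.04 0.03 6.11]
```

```bash
python3 -m crank '{"claw":[1,1,1,1,1,1,1,1],"delta_pos":[[0.05,0,0.3],[0.05,0,1.0],[0.05,0,1.9],[0.05,0,2.7],[0.05,0,3.3],[0.05,0,3.7],[0.05,0,3.8],[0.05,0,3.8]],"roll":[0,0,0,0,0,0,0,0]}' 30 && python3 -m crank '{"claw":[1,1,1,1,1,1,1,1],"delta_pos":[[0,0,0.3],[0,0,0.7],[0,0,1.2],[0,0,1.7],[0,0,2.1],[0,0,2.3],[0,0,2.3],[0,0,2.3]],"roll":[0,0,0,0,0,0,0,0]}' 30 && python3 -m crank '{"claw":[0.8,0.7,0.6,0.55,0.5,0.45,0.4,0.35],"delta_pos":[[0,0,0],[0,0,0],[0,0,0],[0,0,0],[0,0,0],[0,0,0],[0,0,0],[0,0,0]],"roll":[0,0,0,0,0,0,0,0]}' 25&& python3 -m crank '{"claw":[0.2,0.1,0.1,0.1,0.1,0.1,0.1,0.1],"delta_pos":[[0,0,0],[0,0,0],[0,0,0],[0,0,0],[0,0,0],[0,0,0],[0,0,0],[0,0,0]],"roll":[0,0,0,0,0,0,0,0]}' 25
```

```text
time: 11.42
tool_pos: [0.6138, -0.2179, 0.0749]
tool_rot: [-3.141, 0.001, 0.285]
contact_force: [-0.0, -0.4, -0.1]
opening: 0.0918
time: 12.08
tool_pos: [0.614, -0.218, 0.0178]
tool_rot: [-3.141, 0.0, 0.285]
contact_force: [-0.0, 0.1, -0.3]
opening: 0.0919
time: 12.75
tool_pos: [0.6141, -0.2181, 0.0183]
tool_rot: [3.141, -0.0, 0.285]
contact_force: [-0.7, 0.1, 0.7]
opening: 0.0475
time: 13.42
tool_pos: [0.614, -0.2181, 0.0183]
tool_rot: [3.141, -0.0, 0.285]
contact_force: [0.1, -0.2, 2.4]
opening: 0.0476
```

```bash
python3 -m crank '{"claw":[0.1,0.1,0.1,0.1,0.1,0.1,0.1,0.1],"delta_pos":[[0,0,-0.2],[0,0,-0.7],[0,0,-1.5],[0,0,-2.5],[0,0,-3.5],[0,0,-4.3],[0,0,-4.9],[0,0,-5.2]],"roll":[0,0,0,0,0,0,0,0]}' 25 && python3 -c "
from h import *
wlook('w7')
to(.518,-.410,.148)"
```

```text
time: 14.08
tool_pos: [0.615, -0.2185, 0.1519]
tool_rot: [3.138, -0.003, 0.285]
contact_force: [-0.0, -1.2, -0.5]
opening: 0.0475
pos [ 0.6152 -0.2186  0.1522] rot [ 3.1378 -0.004   0.2849] shift units [-5.88  6.25  0.17]
```

View pics/w7.png

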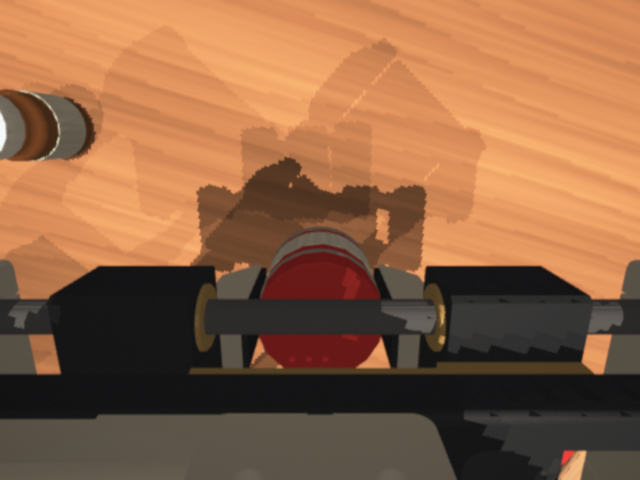

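The small tin is held, with its lid spanning rows ~248–371 and columns 259–381. I'll work out the tin centres in the tool frame for both grasps from the lid rims.

```bash
python3 - <<'E'
from h import *
a=cv2.imread("pics/w3.png")[200:400,220:420];b=cv2.imread("pics/w7.png")[200:400,220:420]
o=np.hstack([cv2.resize(cv2.convertScaleAbs(q,alpha=1.6),(390,390),interpolation=cv2.INTER_CUBIC) for q in(a,b)])
for k in range(10):
    for X in(0,390): cv2.putText(o,str(200+20*k),(X,int(39*k)+4),0,.33,(255,255,255),1);cv2.line(o,(X+24,int(39*k)),(X+32,int(39*k)),(255,255,255),1)
cv2.imwrite("pics/z.png",o)
c=robot.read_camera("wrist");M=np.linalg.inv(c["hand_eye"])[:3];Pt=K(c)@M
for nm,zt,r,rows in(("large",-(.075-.0369),.03,(240,244,248)),("small",-(.05-.0183),.024,(245,248,251,368,371,374))):
    for v in rows: print(nm,v,onplane(Pt,(320,v),zt)*1000)
E
```

```text
large 240 [32.28699228  0.4862711 ]
large 244 [30.89834971  0.48797665]
large 248 [29.50188585  0.4896918 ]
small 245 [28.59447767  0.4940482 ]
small 248 [27.49081744  0.49540373]
small 251 [26.38248522  0.496765  ]
small 368 [-20.83131973   0.55475361]
small 371 [-22.15390495   0.55637803]
small 374 [-23.48262095   0.55800997]
```

View pics/z.png

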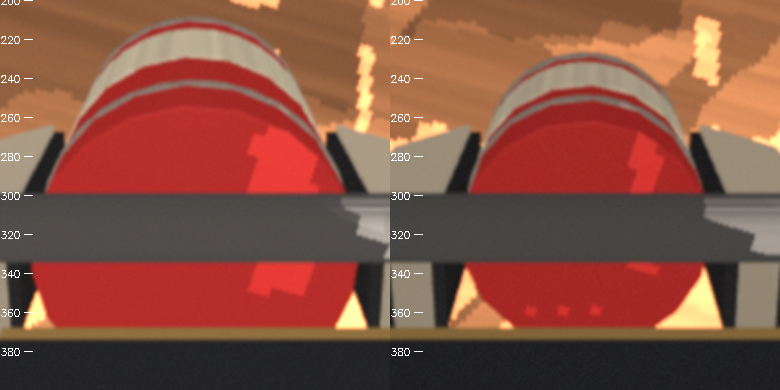

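The lid's far rim reads row ~255 for the large tin and ~262 for the small, so the large sits ≈3 mm and the small ≈1.7 mm behind the TCP. I'll check the large tin's place on the tray from the fixed cameras.

```bash
python3 - <<'E'
from h import *
o=[]
for n,(x,y) in(("top",(508,230)),("scene",(137,280))):
    c=robot.read_camera(n);h=30
    q=cv2.resize(c["color"][y-h:y+h,x-h:x+h],(390,390),interpolation=cv2.INTER_CUBIC)
    for k in range(6):
        cv2.putText(q,str(x-h+10*k),(65*k,10),0,.35,(255,255,255),1);cv2.line(q,(65*k,12),(65*k,18),(255,255,255),1)
        cv2.putText(q,str(y-h+10*k),(0,65*k+4),0,.35,(255,255,255),1);cv2.line(q,(24,65*k),(30,65*k),(255,255,255),1)
    o.append(q)
    for p in((.518,-.4103,.085),(.5151,-.4111,.085),(.518,-.4105,.01)): print(n,proj(P(c),p))
cv2.imwrite("pics/z2.png",np.hstack(o))
E
```

```text
top [519.30856665 224.85994523]
top [519.76735552 226.28825667]
top [507.78838002 229.46902753]
scene [127.17957106 264.39146251]
scene [126.74889636 263.66881003]
scene [134.48853079 294.38848542]
```

View pics/z2.png

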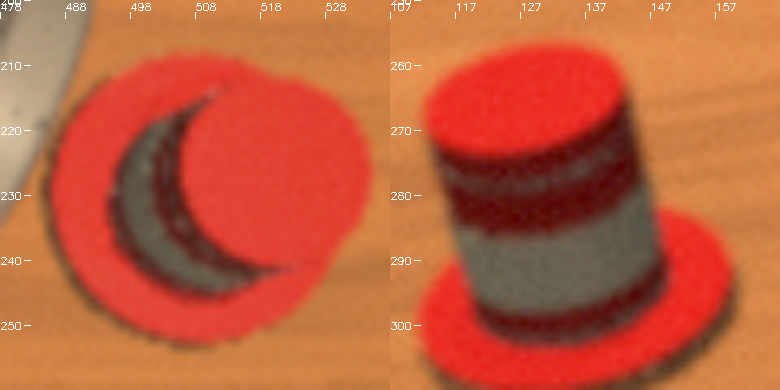

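The top view puts the large lid centre at about (520.2,226.5). That matches (0.515,−0.411), 3 mm behind the release TCP along tool x, which agrees with the wrist reading. The small tin's TCP should go to about (0.5168,−0.4106).

```bash
python3 -c "
from h import *
to(.5168,-.4106,.148)"; python3 -m crank '{"claw":[0.1,0.1,0.1,0.1,0.1,0.1,0.1,0.1],"delta_pos":[[-0.3,0.3,0],[-0.9,0.9,0],[-1.7,1.8,0],[-2.7,2.8,0],[-3.7,3.8,0],[-4.7,4.9,0],[-5.4,5.7,0],[-5.7,6.1,0]],"roll":[0,0,0,0,0,0,0,0]}' 25 && python3 -m crank '{"claw":[0.1,0.1,0.1,0.1,0.1,0.1,0.1,0.1],"delta_pos":[[0,0,0],[0,0,0],[0,0,0],[0,0,0],[0,0,0],[0,0,0],[0,0,0],[0,0,0]],"roll":[0,0,0,0,0,0,0,0]}' 25 && python3 -c "
from h import *
to(.5168,-.4106,.120)"
```

```text
pos [ 0.6136 -0.2178  0.1475] rot [-3.1409e+00  9.0000e-04  2.8480e-01] shift units [-5.88  6.31 -0.02]
time: 14.95
tool_pos: [0.5169, -0.4082, 0.1468]
tool_rot: [-3.141, 0.002, 0.281]
contact_force: [0.1, 0.2, -1.5]
opening: 0.0474
time: 15.62
tool_pos: [0.5204, -0.404, 0.1483]
tool_rot: [3.141, -0.0, 0.286]
contact_force: [0.5, 0.2, -1.1]
opening: 0.0479
pos [ 0.5204 -0.404   0.1483] rot [ 3.1414e+00 -1.0000e-04  2.8550e-01] shift units [-0.21  0.21  1.13]
```

Now I'll correct the last bit and hover with about 17 mm of clearance, then look.

```bash
python3 -m crank '{"claw":[0.1,0.1,0.1,0.1,0.1,0.1,0.1,0.1],"delta_pos":[[-0.1,0.1,0],[-0.2,0.2,0.2],[-0.21,0.21,0.4],[-0.21,0.21,0.6],[-0.21,0.21,0.8],[-0.21,0.21,0.9],[-0.21,0.21,0.9],[-0.21,0.21,0.9]],"roll":[0,0,0,0,0,0,0,0]}' 25 && python3 -c "
from h import *
to(.5168,-.4106,.1035)
wlook('w8')
c=robot.read_camera('scene');cv2.imwrite('pics/s8.png',cv2.resize(c['color'][200:320,80:200],None,fx=5,fy=5,interpolation=2))"
```

```text
time: 16.28
tool_pos: [0.5165, -0.4109, 0.1255]
tool_rot: [-3.141, 0.0, 0.285]
contact_force: [0.8, -0.1, -1.5]
opening: 0.0474
pos [ 0.5165 -0.4109  0.1255] rot [-3.1413e+00  2.0000e-04  2.8480e-01] shift units [ 0.01 -0.01  0.88]
```

View pics/w8.png

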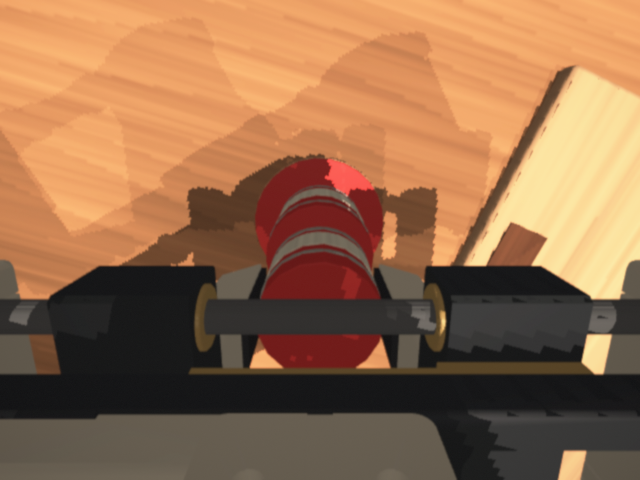

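View pics/s8.png

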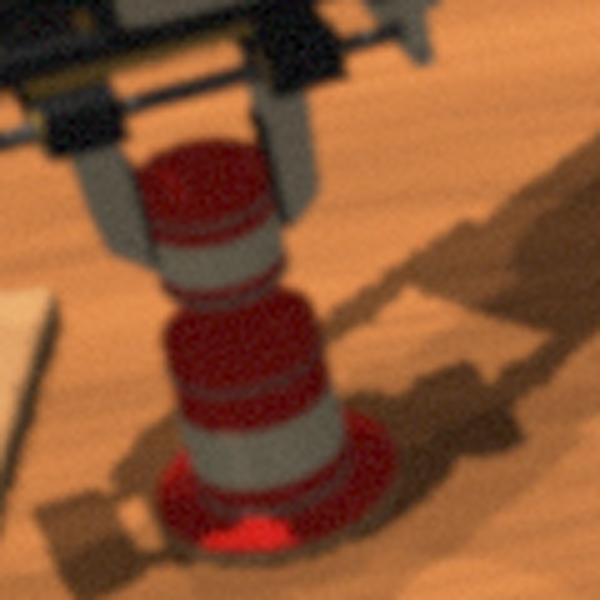

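Both views show the small tin aligned above the large one, about 22 mm up. I'll lower to just above contact, then creep.

```bash
python3 -m crank '{"claw":[0.1,0.1,0.1,0.1,0.1,0.1,0.1,0.1],"delta_pos":[[0,0,0.1],[0,0,0.25],[0,0,0.4],[0,0,0.55],[0,0,0.66],[0,0,0.75],[0,0,0.75],[0,0,0.75]],"roll":[0,0,0,0,0,0,0,0]}' 25 && python3 -m crank '{"claw":[0.1,0.1,0.1,0.1,0.1,0.1,0.1,0.1],"delta_pos":[[0,0,0.02],[0,0,0.04],[0,0,0.06],[0,0,0.08],[0,0,0.1],[0,0,0.1],[0,0,0.1],[0,0,0.1]],"roll":[0,0,0,0,0,0,0,0]}' 25
```

```text
time: 17.05
tool_pos: [0.5165, -0.4109, 0.1068]
tool_rot: [-3.141, 0.0, 0.285]
contact_force: [0.8, -0.1, -1.5]
opening: 0.0476
time: 17.72
tool_pos: [0.5166, -0.411, 0.1045]
tool_rot: [3.141, -0.0, 0.285]
contact_force: [0.5, 0.1, -0.8]
opening: 0.048
```

```bash
python3 -m crank '{"claw":[0.1,0.1,0.1,0.1,0.1,0.1,0.1,0.1],"delta_pos":[[0,0,0.01],[0,0,0.02],[0,0,0.03],[0,0,0.04],[0,0,0.05],[0,0,0.05],[0,0,0.05],[0,0,0.05]],"roll":[0,0,0,0,0,0,0,0]}' 25
```

```text
time: 18.38
tool_pos: [0.5165, -0.411, 0.1033]
tool_rot: [3.141, -0.0, 0.285]
contact_force: [-0.0, -0.0, -0.8]
opening: 0.0476
```

```bash
python3 -m crank '{"claw":[0.1,0.1,0.1,0.1,0.1,0.1,0.1,0.1],"delta_pos":[[0,0,0.01],[0,0,0.02],[0,0,0.03],[0,0,0.04],[0,0,0.04],[0,0,0.04],[0,0,0.04],[0,0,0.04]],"roll":[0,0,0,0,0,0,0,0]}' 25
```

```text
time: 19.05
tool_pos: [0.5166, -0.411, 0.1033]
tool_rot: [3.141, -0.0, 0.285]
contact_force: [-2.3, 3.2, 6.5]
opening: 0.0474
```

Firmly in contact (force turned upward, TCP stopped). I'll release and rise.

```bash
python3 -m crank '{"claw":[0.52,0.54,0.57,0.6,0.65,0.7,0.8,0.9],"delta_pos":[[0,0,0],[0,0,0],[0,0,0],[0,0,0],[0,0,0],[0,0,0],[0,0,0],[0,0,0]],"roll":[0,0,0,0,0,0,0,0]}' 25 && python3 -m crank '{"claw":[1,1,1,1,1,1,1,1],"delta_pos":[[0,0,0],[0,0,-0.3],[0,0,-0.9],[0,0,-1.7],[0,0,-2.6],[0,0,-3.3],[0,0,-3.8],[0,0,-4]],"roll":[0,0,0,0,0,0,0,0]}' 25 && python3 -c "
from h import *
to(.473,.077,.205)
to(.4022,-.0895,.205)"
```

```text
time: 19.72
tool_pos: [0.5165, -0.411, 0.1021]
tool_rot: [-3.142, 0.0, 0.285]
contact_force: [0.0, 0.0, 0.1]
opening: 0.0727
time: 20.38
tool_pos: [0.5172, -0.4116, 0.2055]
tool_rot: [3.137, -0.002, 0.285]
contact_force: [-0.4, 0.2, 0.6]
opening: 0.0918
pos [ 0.5172 -0.4116  0.2055] rot [ 3.1375e+00 -2.2000e-03  2.8490e-01] shift units [  3.79 -19.25  -0.05]
pos [ 0.5172 -0.4116  0.2055] rot [ 3.1375e+00 -2.2000e-03  2.8490e-01] shift units [ -0.8  -13.66  -0.04]
```

```bash
python3 -m crank '{"claw":[1,1,1,1,1,1,1,1],"delta_pos":[[0.1,-0.5,0],[0.3,-1.6,0],[0.6,-3.0,0],[0.9,-4.5,0],[1.2,-6.0,0],[1.5,-7.5,0],[1.8,-9,0],[1.9,-9.7,0]],"roll":[0,0,0,0,0,0,0,0]}' 30 && python3 -m crank '{"claw":[1,1,1,1,1,1,1,1],"delta_pos":[[0.1,-0.5,0],[0.4,-2,0],[0.7,-3.5,0],[1.0,-5.0,0],[1.3,-6.5,0],[1.6,-8,0],[1.8,-9,0],[1.9,-9.5,0]],"roll":[0,0,0,0,0,0,0,0]}' 30 && python3 -m crank '{"claw":[1,1,1,1,1,1,1,1],"delta_pos":[[0,0,0],[0,0,0],[0,0,0],[0,0,0],[0,0,0],[0,0,0],[0,0,0],[0,0,0]],"roll":[0,0,0,0,0,0,0,0]}' 30 && python3 -c "
from h import *
wlook('w9')
c=robot.read_camera('top');cv2.imwrite('pics/t9.png',c['color'])
c=robot.read_camera('scene');cv2.imwrite('pics/s9.png',cv2.resize(c['color'][200:320,80:200],None,fx=5,fy=5,interpolation=2))
to(.473,.077,.205)"
```

```text
time: 21.05
tool_pos: [0.493, -0.1608, 0.2022]
tool_rot: [-3.14, 0.0, 0.287]
contact_force: [0.0, 1.0, 0.3]
opening: 0.0922
time: 21.72
tool_pos: [0.4725, 0.0789, 0.2022]
tool_rot: [-3.141, -0.0, 0.287]
contact_force: [0.7, 0.4, 0.1]
opening: 0.0919
time: 22.38
tool_pos: [0.4729, 0.076, 0.2022]
tool_rot: [3.142, 0.0, 0.284]
contact_force: [-0.4, 0.6, -0.3]
opening: 0.0918
pos [0.4729 0.0763 0.2022] rot [ 3.1415 -0.      0.2846] shift units [ 0.01 -0.02 -0.11]
```

View pics/w9.png

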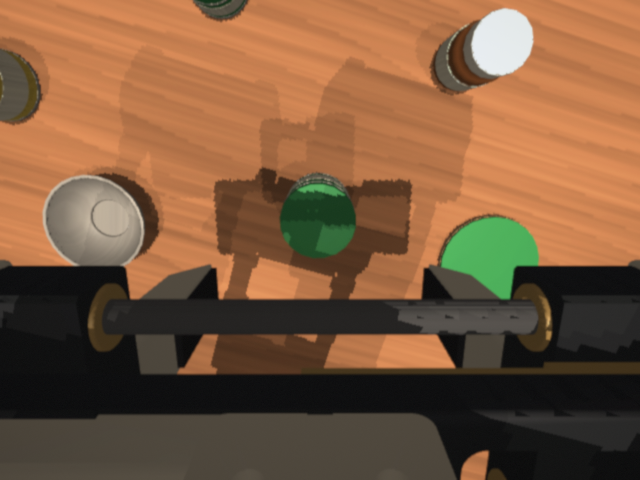

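View pics/s9.png

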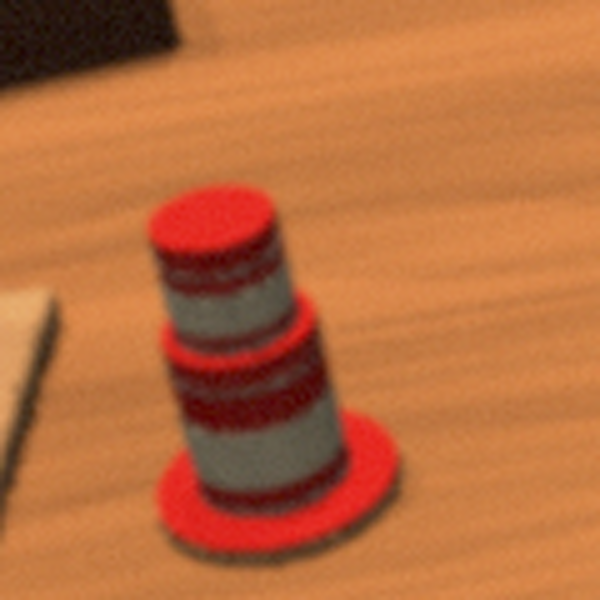

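View pics/t9.png

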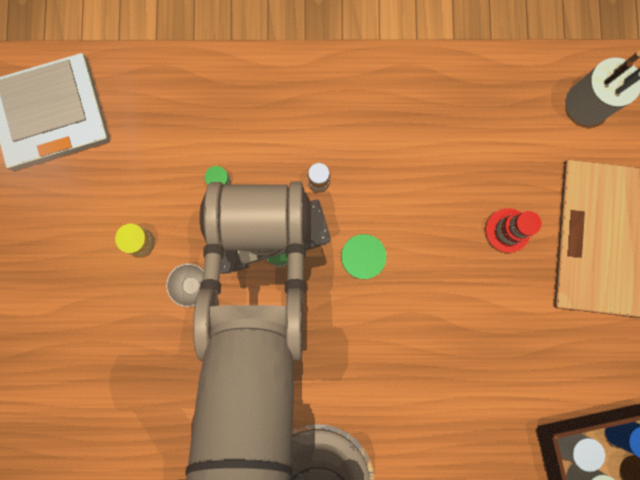

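The red stack stands on its tray. In the wrist view the large green lid is at about (318,218), the green tray is at the right, and the bowl is clear at the left. I'll check the red stack's centring numerically and locate the green lid.

```bash
python3 - <<'E'
from h import *
np.set_printoptions(precision=4,suppress=True)
s,c,Pm=wlook(None);print("LG",onplane(Pm,(318,218),.075),onplane(Pm,(318,218),.073))
ct=robot.read_camera("top");cs=robot.read_camera("scene")
o=[]
for c,(x,y),h in((ct,(515,230),30),(cs,(132,265),30)):
    q=cv2.resize(c["color"][y-h:y+h,x-h:x+h],(390,390),interpolation=cv2.INTER_CUBIC)
    for k in range(6):
        cv2.putText(q,str(x-h+10*k),(65*k,10),0,.35,(255,255,255),1);cv2.line(q,(65*k,12),(65*k,18),(255,255,255),1)
        cv2.putText(q,str(y-h+10*k),(0,65*k+4),0,.35,(255,255,255),1);cv2.line(q,(24,65*k),(30,65*k),(255,255,255),1)
    o.append(q)
cv2.imwrite("pics/z3.png",np.hstack(o))
print("large top",onplane(P(ct),(520.2,226.5),.085),"scene",onplane(P(cs),(128,265.3),.085))
for p in((.515,-.411,.135),(.515,-.411,.085)):print(proj(P(ct),p),proj(P(cs),p))
E
```

```text
LG [0.4745 0.0778] [0.474  0.0776]
large top [ 0.5147 -0.412 ] scene [ 0.5218 -0.4088]
[528.3007 223.0015] [121.5482 242.4012]
[519.7199 226.3378] [126.8012 263.6326]
```

View pics/z3.png

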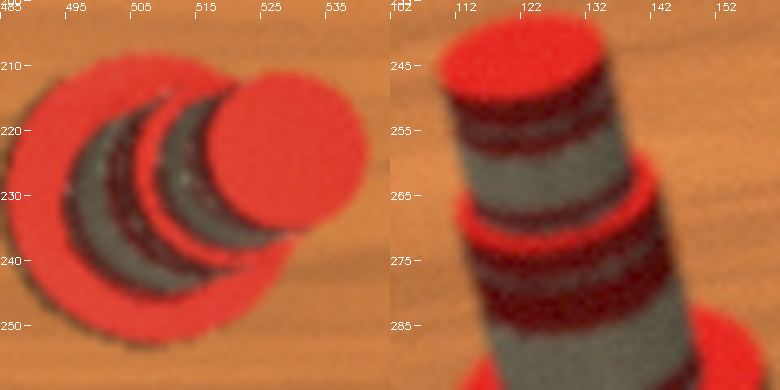

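The small red lid reads (528.8,223.5) from the top, where (528.8,223.2) is expected if it is centred on the large lid, so it is within about 1 mm. Now I'll descend on the large green tin.

```bash
python3 -c "
from h import *
to(.472,.0765,.095);to(.472,.0765,.037)"; python3 -m crank '{"claw":[1,1,1,1,1,1,1,1],"delta_pos":[[-0.02,0,0.3],[-0.04,0,1.0],[-0.04,0,2.0],[-0.04,0,2.9],[-0.04,0,3.6],[-0.04,0,4.1],[-0.04,0,4.3],[-0.04,0,4.3]],"roll":[0,0,0,0,0,0,0,0]}' 30 && python3 -c "
from h import *
wlook('w10')
to(.472,.0765,.037)"
```

```text
pos [0.4728 0.0764 0.2022] rot [ 3.1415 -0.      0.2848] shift units [-0.03 -0.01  4.29]
pos [0.4728 0.0764 0.2022] rot [ 3.1415 -0.      0.2848] shift units [-0.03 -0.01  6.61]
time: 23.35
tool_pos: [0.471, 0.0761, 0.0934]
tool_rot: [-3.141, 0.003, 0.285]
contact_force: [0.5, 0.4, -0.4]
opening: 0.0919
pos [0.4717 0.0761 0.0944] rot [-3.1414e+00  9.0000e-04  2.8490e-01] shift units [ 0.02 -0.01  2.29]
```

View pics/w10.png

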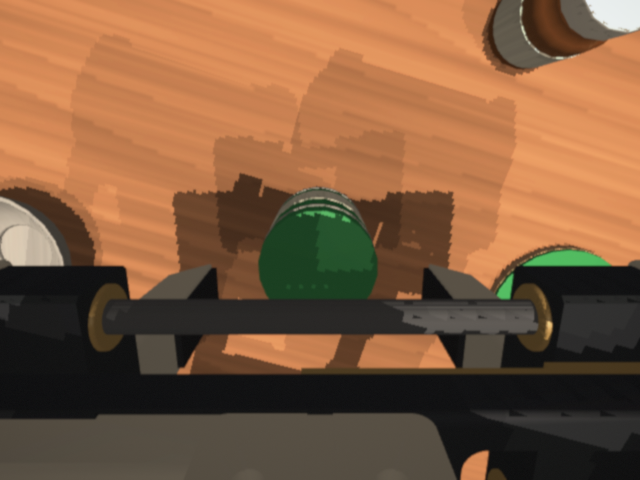

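The green lid is centred between the jaws (columns 259–377). Descend and grip.

```bash
python3 -m crank '{"claw":[1,1,1,1,1,1,1,1],"delta_pos":[[0,0,0.3],[0,0,0.8],[0,0,1.3],[0,0,1.8],[0,0,2.1],[0,0,2.3],[0,0,2.3],[0,0,2.3]],"roll":[0,0,0,0,0,0,0,0]}' 30 && python3 -m crank '{"claw":[0.8,0.7,0.6,0.5,0.5,0.5,0.4,0.4],"delta_pos":[[0,0,0],[0,0,0],[0,0,0],[0,0,0],[0,0,0],[0,0,0],[0,0,0],[0,0,0]],"roll":[0,0,0,0,0,0,0,0]}' 35 && python3 -m crank '{"claw":[0.2,0.2,0.2,0.2,0.2,0.2,0.2,0.2],"delta_pos":[[0,0,0],[0,0,0],[0,0,-0.2],[0,0,-0.6],[0,0,-1.1],[0,0,-1.5],[0,0,-1.7],[0,0,-1.8]],"roll":[0,0,0,0,0,0,0,0]}' 35 && python3 -c "
from h import *
wlook('w11')
a=cv2.imread('pics/w11.png')[200:400,220:420];cv2.imwrite('pics/w11z.png',cv2.resize(cv2.convertScaleAbs(a,alpha=1.6),(600,600),interpolation=2))
to(.463,-.1015,.082)"
```

```text
time: 24.07
tool_pos: [0.4722, 0.0761, 0.0375]
tool_rot: [3.141, -0.0, 0.285]
contact_force: [0.5, 0.1, 0.1]
opening: 0.0919
time: 24.73
tool_pos: [0.4719, 0.0762, 0.0374]
tool_rot: [3.142, -0.0, 0.285]
contact_force: [-1.8, 1.0, 2.6]
opening: 0.0595
time: 25.4
tool_pos: [0.472, 0.076, 0.0827]
tool_rot: [3.141, -0.0, 0.285]
contact_force: [0.5, -1.1, -3.6]
opening: 0.0595
pos [0.472  0.076  0.0827] rot [ 3.1412e+00 -5.0000e-04  2.8490e-01] shift units [-2.34  6.71  0.03]
```

View pics/w11z.png

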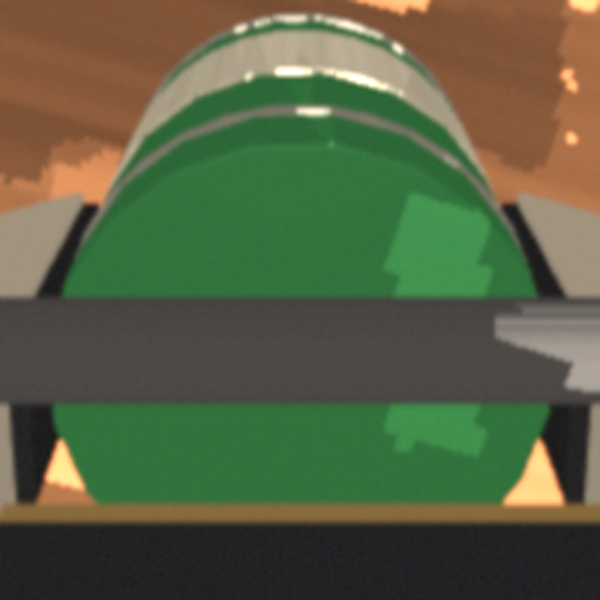

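The green tin is held. Its far rim is at row ≈248, so it sits about 0.6 mm behind the TCP. I'll carry it to the green tray.

```bash
python3 -m crank '{"claw":[0.2,0.2,0.2,0.2,0.2,0.2,0.2,0.2],"delta_pos":[[-0.13,0.37,0],[-0.4,1.2,0],[-0.8,2.3,0],[-1.2,3.5,0],[-1.6,4.7,0],[-2.0,5.8,0],[-2.25,6.5,0],[-2.34,6.71,0]],"roll":[0,0,0,0,0,0,0,0]}' 35 && python3 -m crank '{"claw":[0.2,0.2,0.2,0.2,0.2,0.2,0.2,0.2],"delta_pos":[[0,0,0],[0,0,0],[0,0,0.2],[0,0,0.4],[0,0,0.6],[0,0,0.7],[0,0,0.8],[0,0,0.8]],"roll":[0,0,0,0,0,0,0,0]}' 35 && python3 -c "
from h import *
to(.463,-.1015,.0474)
wlook('w12')
c=robot.read_camera('scene');cv2.imwrite('pics/s12.png',cv2.resize(c['color'][180:300,217:337],None,fx=5,fy=5,interpolation=2))"
```

```text
time: 26.12
tool_pos: [0.4623, -0.1045, 0.0815]
tool_rot: [3.141, 0.001, 0.282]
contact_force: [0.2, 0.1, -3.0]
opening: 0.0595
time: 26.78
tool_pos: [0.4626, -0.1009, 0.0616]
tool_rot: [-3.141, 0.001, 0.285]
contact_force: [0.5, -0.1, -3.3]
opening: 0.0594
pos [ 0.4626 -0.1009  0.0616] rot [-3.141e+00  9.000e-04  2.854e-01] shift units [0.01 0.03 0.57]
```

View pics/w12.png

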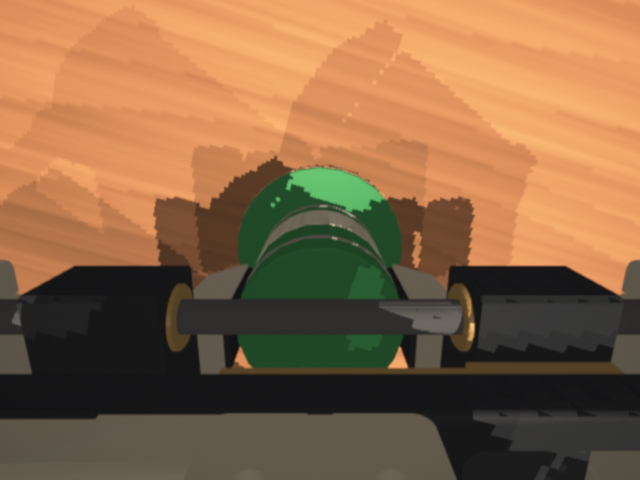

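View pics/s12.png

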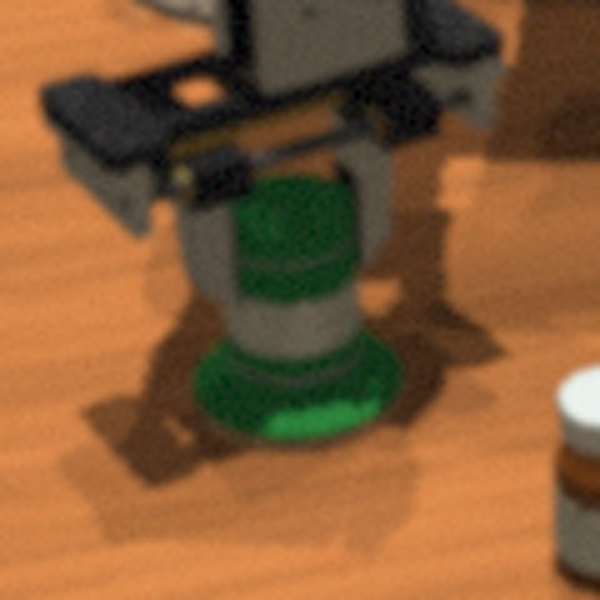

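The tin is centred above the green tray (tray columns 238–401, tin 240–402 in the wrist view). I'll lower it.

```bash
python3 -m crank '{"claw":[0.2,0.2,0.2,0.2,0.2,0.2,0.2,0.2],"delta_pos":[[0,0,0.1],[0,0,0.2],[0,0,0.3],[0,0,0.38],[0,0,0.43],[0,0,0.46],[0,0,0.46],[0,0,0.46]],"roll":[0,0,0,0,0,0,0,0]}' 35 && python3 -m crank '{"claw":[0.2,0.2,0.2,0.2,0.2,0.2,0.2,0.2],"delta_pos":[[0,0,0.02],[0,0,0.04],[0,0,0.06],[0,0,0.08],[0,0,0.1],[0,0,0.1],[0,0,0.1],[0,0,0.1]],"roll":[0,0,0,0,0,0,0,0]}' 35
```

```text
time: 27.55
tool_pos: [0.4629, -0.1013, 0.0507]
tool_rot: [3.141, -0.0, 0.285]
contact_force: [0.6, -0.6, -3.4]
opening: 0.0599
time: 28.22
tool_pos: [0.4629, -0.1013, 0.0482]
tool_rot: [3.141, -0.0, 0.285]
contact_force: [-0.7, 0.8, -3.6]
opening: 0.0596
```

```bash
python3 -m crank '{"claw":[0.2,0.2,0.2,0.2,0.2,0.2,0.2,0.2],"delta_pos":[[0,0,0.01],[0,0,0.02],[0,0,0.03],[0,0,0.04],[0,0,0.04],[0,0,0.04],[0,0,0.04],[0,0,0.04]],"roll":[0,0,0,0,0,0,0,0]}' 35
```

```text
time: 28.88
tool_pos: [0.4629, -0.1013, 0.0474]
tool_rot: [3.141, -0.0, 0.285]
contact_force: [-1.8, 0.1, 1.9]
opening: 0.0597
```

Contact made. I'll release and rise.

```bash
python3 -m crank '{"claw":[0.65,0.68,0.72,0.76,0.8,0.9,1,1],"delta_pos":[[0,0,0],[0,0,0],[0,0,0],[0,0,0],[0,0,0],[0,0,0],[0,0,0],[0,0,0]],"roll":[0,0,0,0,0,0,0,0]}' 35 && python3 -m crank '{"claw":[1,1,1,1,1,1,1,1],"delta_pos":[[0,0,-0.3],[0,0,-1],[0,0,-2],[0,0,-3],[0,0,-4],[0,0,-4.6],[0,0,-5],[0,0,-5]],"roll":[0,0,0,0,0,0,0,0]}' 30 && python3 -c "
from h import *
to(.627,.207,.17)"
```

```text
time: 29.55
tool_pos: [0.4629, -0.1013, 0.0472]
tool_rot: [3.141, -0.0, 0.285]
contact_force: [0.2, -0.6, 0.1]
opening: 0.0885
time: 30.22
tool_pos: [0.4641, -0.1017, 0.175]
tool_rot: [3.138, -0.004, 0.285]
contact_force: [-0.0, -0.4, 0.5]
opening: 0.0919
pos [ 0.4641 -0.1017  0.175 ] rot [ 3.1383 -0.0041  0.2848] shift units [  9.72 -10.02   0.21]
```

```bash
python3 -m crank '{"claw":[1,1,1,1,1,1,1,1],"delta_pos":[[0.3,-0.3,0],[0.9,-0.9,0],[1.7,-1.8,0],[2.6,-2.7,0],[3.5,-3.6,0],[4.3,-4.4,0],[4.8,-5,0],[5,-5.2,0]],"roll":[0,0,0,0,0,0,0,0]}' 30 && python3 -m crank '{"claw":[1,1,1,1,1,1,1,1],"delta_pos":[[0.3,-0.3,0],[0.9,-0.9,0],[1.7,-1.7,0],[2.6,-2.6,0],[3.5,-3.5,0],[4.2,-4.3,0],[4.6,-4.7,0],[4.7,-4.8,0]],"roll":[0,0,0,0,0,0,0,0]}' 30 && python3 -m crank '{"claw":[1,1,1,1,1,1,1,1],"delta_pos":[[0,0,0],[0,0,0],[0,0,0],[0,0,0],[0,0,0],[0,0,0],[0,0,0],[0,0,0]],"roll":[0,0,0,0,0,0,0,0]}' 30 && python3 -c "
from h import *
wlook('w13')
to(.627,.207,.075)
to(.627,.207,.018)
ct=robot.read_camera('top');cs=robot.read_camera('scene');cv2.imwrite('pics/t13.png',ct['color'])
o=[]
for c,(x,y),h in((ct,(363,250),30),(cs,(277,245),30)):
    q=cv2.resize(c['color'][y-h:y+h,x-h:x+h],(390,390),interpolation=cv2.INTER_CUBIC)
    for k in range(6):
        cv2.putText(q,str(x-h+10*k),(65*k,10),0,.35,(255,255,255),1);cv2.line(q,(65*k,12),(65*k,18),(255,255,255),1)
        cv2.putText(q,str(y-h+10*k),(0,65*k+4),0,.35,(255,255,255),1);cv2.line(q,(24,65*k),(30,65*k),(255,255,255),1)
    o.append(q)
cv2.imwrite('pics/z13.png',np.hstack(o))
for p in((.4629,-.1013,.085),(.4624,-.1015,.01)):print(proj(P(ct),p),proj(P(cs),p))
"
```

```text
time: 30.88
tool_pos: [0.5465, 0.0619, 0.1708]
tool_rot: [-3.14, 0.002, 0.288]
contact_force: [-0.9, -0.5, -0.3]
opening: 0.0914
time: 31.55
tool_pos: [0.6257, 0.2086, 0.171]
tool_rot: [-3.141, 0.001, 0.286]
contact_force: [0.5, 0.1, -0.2]
opening: 0.0917
time: 32.22
tool_pos: [0.6254, 0.2066, 0.1723]
tool_rot: [3.141, -0.0, 0.285]
contact_force: [0.6, -0.3, 0.5]
opening: 0.0917
pos [0.6254 0.2067 0.1723] rot [ 3.1415e+00 -1.0000e-04  2.8470e-01] shift units [0.07 0.   3.89]
pos [0.6254 0.2067 0.1723] rot [ 3.1415e+00 -1.0000e-04  2.8470e-01] shift units [0.07 0.   6.17]
[366.14204934 252.97782096] [273.55717225 226.02409143]
[363.3930407  256.22991732] [275.36964092 254.22718115]
```

View pics/w13.png

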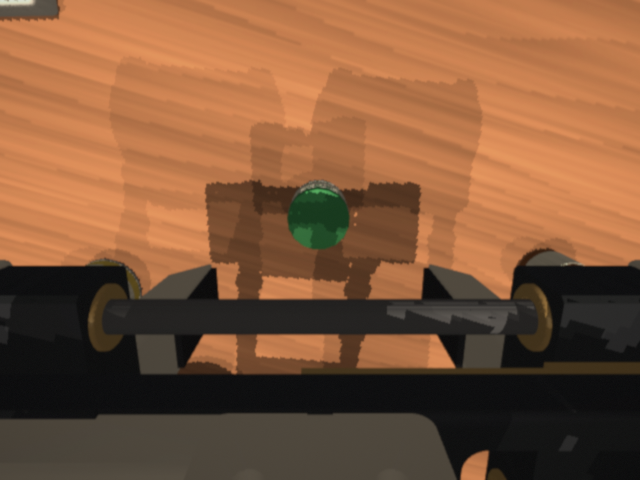

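View pics/z13.png

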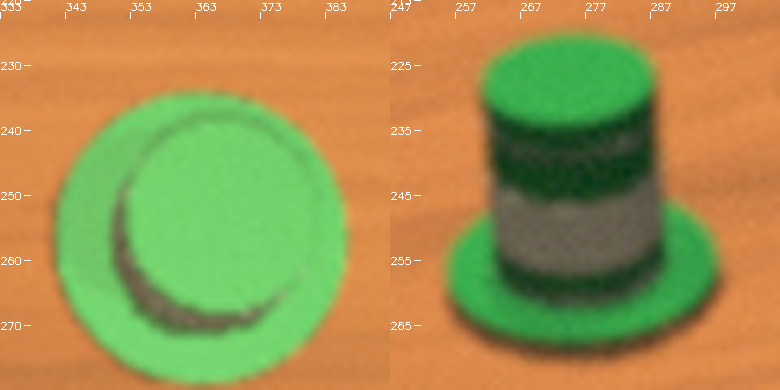

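The large green tin sits wholly on its tray (top view: lid ≈(367,253) on the tray, ≈(363,256)). The small green lid is at (319,217) in the wrist view, between the jaws. I'll descend and grip.

```bash
python3 -m crank '{"claw":[1,1,1,1,1,1,1,1],"delta_pos":[[0.05,0,0.3],[0.05,0,1.0],[0.05,0,1.9],[0.05,0,2.7],[0.05,0,3.3],[0.05,0,3.7],[0.05,0,3.8],[0.05,0,3.8]],"roll":[0,0,0,0,0,0,0,0]}' 30 && python3 -m crank '{"claw":[1,1,1,1,1,1,1,1],"delta_pos":[[0,0,0.3],[0,0,0.7],[0,0,1.2],[0,0,1.7],[0,0,2.1],[0,0,2.35],[0,0,2.35],[0,0,2.35]],"roll":[0,0,0,0,0,0,0,0]}' 30 && python3 -m crank '{"claw":[0.8,0.7,0.6,0.55,0.5,0.45,0.4,0.35],"delta_pos":[[0,0,0],[0,0,0],[0,0,0],[0,0,0],[0,0,0],[0,0,0],[0,0,0],[0,0,0]],"roll":[0,0,0,0,0,0,0,0]}' 25&& python3 -m crank '{"claw":[0.2,0.1,0.1,0.1,0.1,0.1,0.1,0.1],"delta_pos":[[0,0,0],[0,0,0],[0,0,0],[0,0,0],[0,0,0],[0,0,0],[0,0,0],[0,0,0]],"roll":[0,0,0,0,0,0,0,0]}' 25
```

```text
time: 33.03
tool_pos: [0.6263, 0.207, 0.0764]
tool_rot: [-3.142, 0.001, 0.285]
contact_force: [-0.1, 0.4, 0.9]
opening: 0.0917
time: 33.7
tool_pos: [0.6264, 0.207, 0.0179]
tool_rot: [3.142, 0.001, 0.285]
contact_force: [0.2, -0.8, 0.6]
opening: 0.0913
time: 34.37
tool_pos: [0.6265, 0.2071, 0.0185]
tool_rot: [3.142, -0.0, 0.285]
contact_force: [0.8, 0.1, 0.7]
opening: 0.0478
time: 35.03
tool_pos: [0.6266, 0.2071, 0.0185]
tool_rot: [3.142, -0.0, 0.285]
contact_force: [-1.1, 0.9, 2.7]
opening: 0.0478
```

```bash
python3 -m crank '{"claw":[0.1,0.1,0.1,0.1,0.1,0.1,0.1,0.1],"delta_pos":[[0,0,-0.2],[0,0,-0.7],[0,0,-1.5],[0,0,-2.5],[0,0,-3.5],[0,0,-4.3],[0,0,-4.9],[0,0,-5.2]],"roll":[0,0,0,0,0,0,0,0]}' 25 && python3 -c "
from h import *
wlook('w14')
a=cv2.imread('pics/w14.png')[200:400,220:420];cv2.imwrite('pics/w14z.png',cv2.resize(cv2.convertScaleAbs(a,alpha=1.6),(600,600),interpolation=2))
to(.4629,-.1013,.148)
c=robot.read_camera('wrist');M=np.linalg.inv(c['hand_eye'])[:3];Pt=K(c)@M
for v in (246,248,250):print('L',v,onplane(Pt,(320,v),-.0376)*1e3)
for v in (252,254,256,258,260,262):print('S',v,onplane(Pt,(320,v),-.032)*1e3)"
```

```text
time: 35.7
tool_pos: [0.6276, 0.2072, 0.152]
tool_rot: [3.141, -0.005, 0.285]
contact_force: [0.4, -0.4, -1.4]
opening: 0.0478
pos [0.6278 0.2073 0.1523] rot [ 3.1409 -0.0052  0.2848] shift units [-9.8   9.99  0.13]
L 246 [30.04688991  0.48652751]
L 248 [29.34476775  0.48738823]
L 250 [28.64066549  0.48825139]
S 252 [26.10971096  0.49418458]
S 254 [25.36890515  0.49509273]
S 256 [24.62600127  0.49600345]
S 258 [23.88099039  0.49691675]
S 260 [23.13386354  0.49783265]
S 262 [22.38461168  0.49875115]
```

View pics/w14z.png

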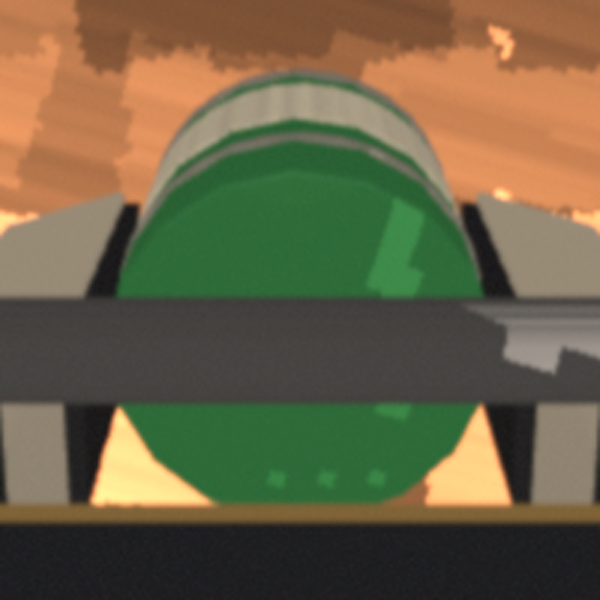

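The small green far rim is at row ≈257, giving an in-hand offset of about 0. I'll check the large green lid centre more closely in the top view with raised contrast.

```bash
python3 - <<'E'
from h import *
im=cv2.imread("pics/t13.png")[222:284,335:397]
g=cv2.resize(im,(558,558),interpolation=cv2.INTER_CUBIC).astype(float)
q=np.clip((g-np.array([70,150,60]))*np.array([2.5,3,2.5]),0,255).astype(np.uint8)
for k in range(7):
    cv2.putText(q,str(335+10*k),(90*k,10),0,.4,(255,255,255),1);cv2.line(q,(90*k,12),(90*k,20),(255,255,255),1)
    cv2.putText(q,str(222+10*k),(0,90*k+4),0,.4,(255,255,255),1);cv2.line(q,(28,90*k),(34,90*k),(255,255,255),1)
cv2.imwrite("pics/z14.png",q)
E
```

```text
(no output)
```

View pics/z14.png

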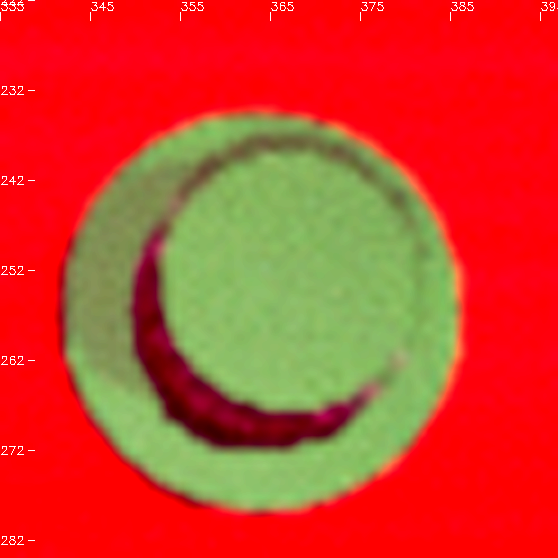

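The lid centre reads ≈(366.5,252.8), against ≈(366.2,253.2) predicted, so it agrees within a pixel. I'll carry the small tin to TCP (0.4622,−0.1017).

```bash
python3 -c "
from h import *
to(.4622,-.1017,.148)"; python3 -m crank '{"claw":[0.1,0.1,0.1,0.1,0.1,0.1,0.1,0.1],"delta_pos":[[-0.3,0.3,0],[-0.9,0.9,0],[-1.7,1.8,0],[-2.6,2.7,0],[-3.5,3.6,0],[-4.2,4.3,0],[-4.7,4.8,0],[-4.9,5,0]],"roll":[0,0,0,0,0,0,0,0]}' 25 && python3 -m crank '{"claw":[0.1,0.1,0.1,0.1,0.1,0.1,0.1,0.1],"delta_pos":[[-0.3,0.3,0],[-0.9,0.9,0],[-1.7,1.8,0],[-2.6,2.7,0],[-3.5,3.6,0],[-4.2,4.3,0],[-4.6,4.7,0],[-4.8,4.9,0]],"roll":[0,0,0,0,0,0,0,0]}' 25 && python3 -m crank '{"claw":[0.1,0.1,0.1,0.1,0.1,0.1,0.1,0.1],"delta_pos":[[0,0,0],[0,0,0],[0,0,0],[0,0,0],[0,0,0],[0,0,0],[0,0,0],[0,0,0]],"roll":[0,0,0,0,0,0,0,0]}' 25 && python3 -c "
from h import *
to(.4622,-.1017,.125)"
```

```text
pos [0.6273 0.2072 0.1505] rot [ 3.1411 -0.0033  0.2847] shift units [-9.81 10.    0.07]
time: 36.47
tool_pos: [0.5422, 0.0507, 0.1473]
tool_rot: [-3.141, 0.003, 0.283]
contact_force: [-0.3, 0.9, -1.8]
opening: 0.0476
time: 37.13
tool_pos: [0.4627, -0.0997, 0.1481]
tool_rot: [-3.141, 0.001, 0.284]
contact_force: [0.6, 0.2, -2.3]
opening: 0.0476
time: 37.8
tool_pos: [0.4635, -0.0983, 0.1485]
tool_rot: [3.141, -0.0, 0.285]
contact_force: [-0.0, -0.3, -1.5]
opening: 0.0475
pos [ 0.4635 -0.0983  0.1485] rot [ 3.1415 -0.      0.2852] shift units [-0.09  0.11  0.94]
```

```bash
python3 -m crank '{"claw":[0.1,0.1,0.1,0.1,0.1,0.1,0.1,0.1],"delta_pos":[[-0.04,0.05,0],[-0.09,0.11,0.2],[-0.09,0.11,0.4],[-0.09,0.11,0.6],[-0.09,0.11,0.8],[-0.09,0.11,0.9],[-0.09,0.11,0.9],[-0.09,0.11,0.9]],"roll":[0,0,0,0,0,0,0,0]}' 25 && python3 -c "
from h import *
to(.4622,-.1017,.104)
wlook('w15')
c=robot.read_camera('scene');cv2.imwrite('pics/s15.png',cv2.resize(c['color'][170:290,217:337],None,fx=5,fy=5,interpolation=2))"
```

```text
time: 38.47
tool_pos: [0.4619, -0.1018, 0.1257]
tool_rot: [-3.141, 0.0, 0.285]
contact_force: [-0.5, 0.6, -2.1]
opening: 0.0476
pos [ 0.4619 -0.1018  0.1257] rot [-3.1414e+00  4.0000e-04  2.8480e-01] shift units [ 0.01 -0.    0.87]
```

View pics/w15.png

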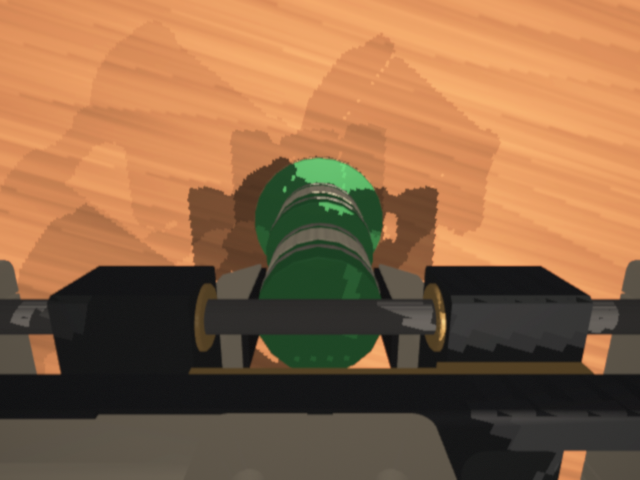

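View pics/s15.png

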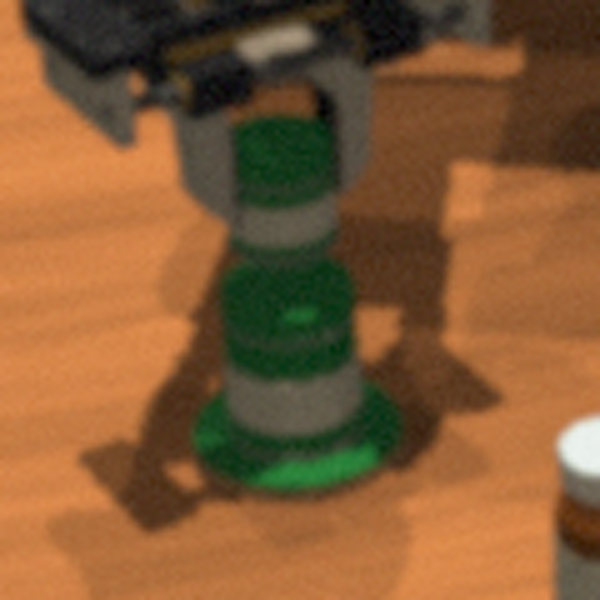

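The small green tin hovers aligned above the large one in both views. I'll lower it.

```bash
python3 -m crank '{"claw":[0.1,0.1,0.1,0.1,0.1,0.1,0.1,0.1],"delta_pos":[[0,0,0.1],[0,0,0.25],[0,0,0.4],[0,0,0.55],[0,0,0.66],[0,0,0.75],[0,0,0.75],[0,0,0.75]],"roll":[0,0,0,0,0,0,0,0]}' 25 && python3 -m crank '{"claw":[0.1,0.1,0.1,0.1,0.1,0.1,0.1,0.1],"delta_pos":[[0,0,0.02],[0,0,0.04],[0,0,0.06],[0,0,0.08],[0,0,0.1],[0,0,0.1],[0,0,0.1],[0,0,0.1]],"roll":[0,0,0,0,0,0,0,0]}' 25
```

```text
time: 39.23
tool_pos: [0.4619, -0.1018, 0.1071]
tool_rot: [-3.141, 0.0, 0.285]
contact_force: [0.3, 0.3, -1.5]
opening: 0.0478
time: 39.9
tool_pos: [0.462, -0.1018, 0.1047]
tool_rot: [3.141, -0.0, 0.285]
contact_force: [0.5, -0.1, -2.4]
opening: 0.0475
```

```bash
python3 -m crank '{"claw":[0.1,0.1,0.1,0.1,0.1,0.1,0.1,0.1],"delta_pos":[[0,0,0.01],[0,0,0.02],[0,0,0.03],[0,0,0.04],[0,0,0.05],[0,0,0.05],[0,0,0.05],[0,0,0.05]],"roll":[0,0,0,0,0,0,0,0]}' 25
```

```text
time: 40.57
tool_pos: [0.462, -0.1018, 0.1035]
tool_rot: [3.142, 0.0, 0.285]
contact_force: [-0.1, 0.9, -2.2]
opening: 0.0477
```

```bash
python3 -m crank '{"claw":[0.1,0.1,0.1,0.1,0.1,0.1,0.1,0.1],"delta_pos":[[0,0,0.01],[0,0,0.02],[0,0,0.03],[0,0,0.04],[0,0,0.04],[0,0,0.04],[0,0,0.04],[0,0,0.04]],"roll":[0,0,0,0,0,0,0,0]}' 25
```

```text
time: 41.23
tool_pos: [0.4621, -0.1018, 0.1034]
tool_rot: [3.141, -0.001, 0.285]
contact_force: [-2.9, 0.6, 9.3]
opening: 0.0479
```

Contact made. I'll release, rise and move clear, then check.

```bash
python3 -m crank '{"claw":[0.52,0.54,0.57,0.6,0.65,0.7,0.8,0.9],"delta_pos":[[0,0,0],[0,0,0],[0,0,0],[0,0,0],[0,0,0],[0,0,0],[0,0,0],[0,0,0]],"roll":[0,0,0,0,0,0,0,0]}' 25 && python3 -m crank '{"claw":[1,1,1,1,1,1,1,1],"delta_pos":[[0,0,0],[0,0,-0.3],[0,0,-0.9],[0,0,-1.7],[0,0,-2.6],[0,0,-3.5],[0,0,-4],[0,0,-4.2]],"roll":[0,0,0,0,0,0,0,0]}' 25 && python3 -m crank '{"claw":[1,1,1,1,1,1,1,1],"delta_pos":[[0,-0.5,0],[0,-1.5,0],[0,-2.7,0],[0,-4,0],[0,-5.2,0],[0,-6.2,0],[0,-6.8,0],[0,-7,0]],"roll":[0,0,0,0,0,0,0,0]}' 25 && python3 -m crank '{"claw":[1,1,1,1,1,1,1,1],"delta_pos":[[0,0,0],[0,0,0],[0,0,0],[0,0,0],[0,0,0],[0,0,0],[0,0,0],[0,0,0]],"roll":[0,0,0,0,0,0,0,0]}' 25 && python3 -c "
from h import *
ct=robot.read_camera('top');cs=robot.read_camera('scene');cv2.imwrite('pics/t16.png',ct['color']);cv2.imwrite('pics/s16.png',cs['color'])
o=[]
for c,(x,y),h in((ct,(365,250),30),(cs,(277,235),30)):
    q=cv2.resize(c['color'][y-h:y+h,x-h:x+h],(390,390),interpolation=cv2.INTER_CUBIC)
    for k in range(6):
        cv2.putText(q,str(x-h+10*k),(65*k,10),0,.35,(255,255,255),1);cv2.line(q,(65*k,12),(65*k,18),(255,255,255),1)
        cv2.putText(q,str(y-h+10*k),(0,65*k+4),0,.35,(255,255,255),1);cv2.line(q,(24,65*k),(30,65*k),(255,255,255),1)
    o.append(q)
cv2.imwrite('pics/z16.png',np.hstack(o))
for p in((.4624,-.1015,.085),(.4624,-.1015,.135)):print(proj(P(ct),p),proj(P(cs),p))
"
```

```text
time: 41.9
tool_pos: [0.462, -0.1018, 0.1024]
tool_rot: [3.142, 0.0, 0.285]
contact_force: [-0.3, 0.1, -0.9]
opening: 0.0732
time: 42.57
tool_pos: [0.463, -0.1022, 0.2102]
tool_rot: [3.139, -0.004, 0.285]
contact_force: [-0.6, -0.2, 0.3]
opening: 0.0918
time: 43.23
tool_pos: [0.4108, 0.0685, 0.2065]
tool_rot: [-3.14, 0.002, 0.287]
contact_force: [0.1, -1.3, 0.2]
opening: 0.092
time: 43.9
tool_pos: [0.4129, 0.0659, 0.2074]
tool_rot: [3.142, 0.0, 0.284]
contact_force: [-0.5, -0.5, 0.3]
opening: 0.0919
[366.24574556 253.22696182] [273.41811639 225.92801444]
[368.35015118 251.01171812] [272.04287381 205.98554473]
```

View pics/z16.png

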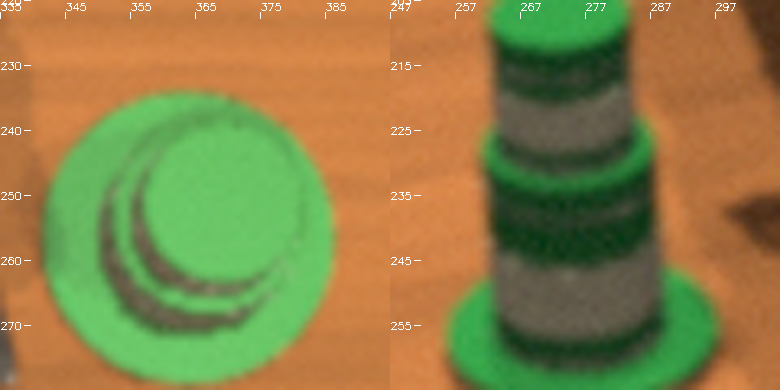

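View pics/t16.png

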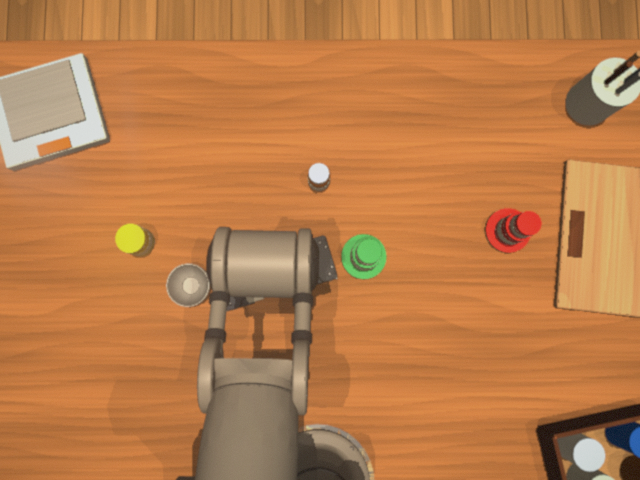

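View pics/s16.png

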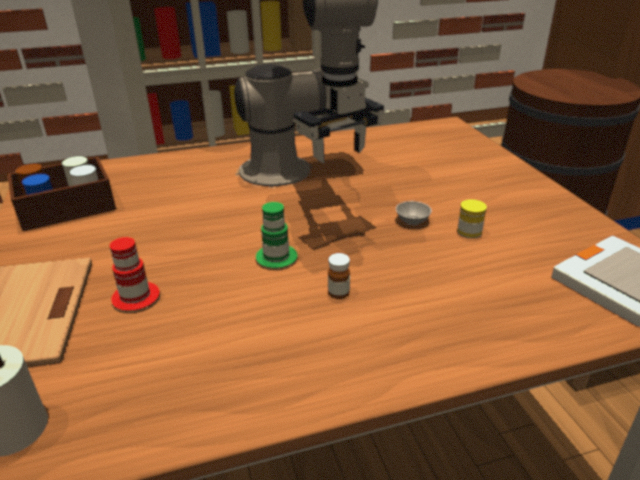

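Both stacks stand on their trays. The small green lid reads ≈(369,251), against (368.4,251.0) expected if centred. Yellow (130,238), jar (319,174) and bowl (188,285) are at their starting pixels, and the gripper is clear of everything. Handing in.

```bash
python3 -c "
from cell import robot
print(robot.hand_in())"
```

```text
the job is handed in; nothing more can be done
None
```

The red and green storage tins are put away: each large tin stands on the tray of its own colour, with its small tin on top. I handed the job in at about 44 s of the 120 s allowed; hand-in reports no verdict.

- **Placing:** Each tin was lowered until the wrist force showed contact and then released. Both large tins sit wholly on their trays in the last pictures. The highest wrist force I read, at the end of a call, was about 10 N.
- **Centring of the small tins:** The top view puts both small tins within about 1 mm of the large tins' centres. The scene camera suggests up to about 2 mm, roughly its pixel resolution and the calibration error.
- **Bystanders:** The yellow tin, spice jar and steel bowl are at the same pixel positions as at the start.
- **Gripper:** The open gripper was clear of everything at the end.
- **Disagreements:** The cameras differed by 2–5 mm on absolute positions, the scene camera most, so I set the centring from the tins' positions in the gripper and checked it with the top camera. The triangulated heights matched the text to about 3 mm. No check failed.

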